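# Change the specimen on the domed seat of a levelling press

## Robot

A 7-joint arm with a two-finger parallel gripper is mounted at the origin on the work surface. World frame = base frame: x ahead of the robot, y to its left, z up, the work surface at z = 0. Lengths are in m, angles in degrees, forces in N, time in s.
With the tool pointing down it reaches from about 0.4 to 0.875 m from the base axis. Payload 6.5 kg.
Tool frame: the origin (TCP) lies at the very end of the fingers, on their centre line; the grasp point (between the pads) lies 19 mm behind it; z points along the fingers, y is the line along which they close (so a half turn about z gives the same grasp; the last joint's range is limited). The gripper opens to 88 mm and grips with 3 to 60 N. Pads are 18 mm wide; open, the fingers measure 123 mm over their backs; the gripper's body (75 mm by 187 mm) begins 45 mm behind the grasp point.
Start: joints at [-77.475, 30.733, -0.252, 88.115, 0.149, 61.152, -4.079], TCP at [0.183, 0.624, 0.202] pointing down, gripper open.
Joint ranges: [-154.64, 154.64], [-21.42, 123.67], [-72.66, 72.17], [13.99, 137.28], [-74.86, 254.86], [10.95, 109.41], [-158.01, 158.01]. Speed limits (degrees/s): [136.94, 136.94, 180, 180, 180, 180, 180].

## Interface

Orientations are given as a 3x3 rotation matrix whose columns are the frame's x, y, z axes.
In Python, from bench import readout, viewer, manip gives the robot as it stands.
- The arm moves only by the tool drive_tool, never from a script. Its argument "series" is a list of rows, each an object of numbers: "dx", "dy", "dz": the shift along the tool's x, y, z in mm; "ax", "ay", "az": the turn, a rotation vector about the tool's x, y, z in rad; "claw": the opening, from 0 (shut) to 1 (fully open). A call has 1 to 20 rows; each row shifts and turns the commanded pose from where the row before left it, along the tool's axes as they then stand; what a row does not reach is not made up. A row lasts 1/8 s, in which the tool goes at most 62.5 mm and 10.7 degrees, less where a joint would pass 70% of its speed; a pose out of reach is approached as far as the arm can. A call is refused whole if a number of a shift passes 62.5 or a number of a turn 0.188, either way. A call with a gripper value outside its range is refused whole. The fingers move at their own pace and stop on an object; "squeeze" is the grip in N (left out, the last holds). Time passes only in rows, so rows that do not move let the fingers close. It gives the time, the measured TCP pose, the force, the opening and the grip force at its end, in the units of the state.
- readout.read_state(): the state, without advancing time (a new reading comes with each control period).
- viewer.camera(name): name is "scene" or "top"; returns the picture (420x560x3 uint8, red, green, blue); there is no depth.
- viewer.calibration(name): a dict with "fovy" (degrees; the focal length in pixels is half the picture's height over the tangent of half this angle, whatever the lens; pixels are square), "cx", "cy" (the principal point, pixels), "world_to_cam" (4x4, takes a point from world to camera coordinates). Camera axes: x right, y down, z forward; pixel columns grow to the right and rows downward; lengths in m; the calibration is good to about 2 mm. A picture is of the moment at which its call begins. calibration takes no time and is no camera call.
- manip.sign_off(): hands the job in; it is judged then, once.
The state is a dict: "time_s": time; "joint_pos": joint angles; "qd": joint speeds; "joint_torque": joint torques, N m; "tcp_pos": TCP position; "eef_rot": TCP orientation; "contact_force": force on the tool from outside, world axes, zero at the start; "wrist_torque": the same for the moment, N m; "finger_gap": opening from 0.0 (shut) to 1.0 (fully open); "grip_force": force on a finger pad.
Only numpy, scipy, OpenCV 4.12 (cv2) and the standard library are available. Lean on these libraries where they do the work, as an engineer would, in place of code of your own. Each camera call takes 0.05 s, during which the arm holds its last target. There are 200 camera calls.

## Task

Change the specimen in the levelling press: take the old mount off the steel dome and stand it flat in the shallow steel tray, then balance the new one, the largest of the three round black mounts standing on the bench, centrally on top of the dome. Once it rests there by itself, swing the side lever right down to its stop so that the foot presses the mount, and let the lever spring all the way back up. Leave the mount sitting level on the dome; do not drop either mount, and leave everything else where it is.

Things in the scene. Friction and masses are not known exactly. Their poses are not given: they have to be found in the camera images.
- new_mount: The new specimen: solid black resin disc, diameter 50, height 22, with a square polished metal face on top. It stands flat on the bench at the robot's left. Origin: centre of its underside, z up.
- old_mount: The old specimen: black resin disc, diameter 46, height 20, round metal face on top; at the start it is balanced on the dome. Origin: centre of its underside, z up.
- press: White levelling press, fixed. Origin: on the bench below the top of the dome; x points to the press's back, y to its left, z up. Base plate x -70..110, y +-50, 18 high. Column x 65..105, y +-20. Head x -20..105, y +-32, z 183..239, overhanging the dome. A round ram (diameter 12) comes out below the head on the dome's axis and ends in the foot.
- dome_top (a point): Top of the steel dome, 58 above the bench. The dome is the upper half of a ball of radius 36 whose centre lies 36 below this point. Axes as the press.
- foot: The ram's foot, a flat disc of diameter 24, 8 thick, on the dome's axis, spring-cushioned by up to 10. Origin: centre of its underside, 161 above the bench (103 above the dome's top) while the lever is up; it goes down 81 mm per rad of lever.
- lever_hinge (a point): Pivot of the lever on the right side of the head, at x 20, y -45, z 210 in the press's frame; the hinge axis runs along the press's x.
- lever_grip (a point): Centre of the lever's cross grip: a black bar of diameter 18, 74 long overall, along the press's x. It is 170 from the pivot; at rest the lever points to the press's right (-y) and 35 degrees up.
- lever (a joint): Lever angle, rad: 0 up at rest, 1.05 down at its stop (25 degrees below level). Sprung: about 4 N at the grip at rest, 10 N at the stop.
- tray: Shallow steel tray, fixed, 110 x 110 outside, 10 high, walls and floor 4 thick. Origin: centre of its underside.
- mid_mount: Bystander: black resin disc, diameter 40, height 20. Origin: centre of its underside, z up.
- small_mount: Bystander: black resin disc, diameter 30, height 18. Origin: centre of its underside, z up.
- lens_cap: Bystander: grey disc, diameter 32, height 14, among the mounts. Origin: centre of its underside, z up.
- oil_bottle: Bystander: small amber bottle, diameter 30, height 65. Origin: centre of its underside, z up.
- jar: Bystander: glass jar with a white cap, diameter 50, height 55. Origin: centre of its underside, z up.
- slide_box: Bystander: white box, 34 (x) x 82 (y) x 26 high. Origin: centre of its underside, z up.
- eyepiece: Bystander: black eyepiece standing upright, diameter 34, height 46. Origin: centre of its underside, z up.
- screwdriver: Bystander: screwdriver lying flat along its x axis, 150 long, handle to -x, under 30 high.

How it is judged:
By the outcome, as a careful person would: the job done as asked, in the order asked, and still so for the second after the job is handed in, with the robot touching nothing.
It also fails if it takes over 72 s, if anything falls off the work surface, if the arm or the gripper's body presses on something with over 40 N, if the wrist force passes 120 N, or if a joint passes its speed limit or range.

## Working session

There is one attempt and no reset: what is moved stays moved. The work goes in short steps, Python scripts to look and compute and a tool call to move; the robot and the scene stay as the last step left them, time stands still between calls to the robot, and variables do not carry over. Pictures are saved under pics/ and viewed, at most 10 in all, crops included, and the job is handed in when it is done.

Besides the shell and the picture viewer there is one more tool, called after ">>>" by a JSON object that holds its "name" and its "arguments", one argument or row to a line. drive_tool: Moves the arm, as the interface text tells. Its arguments: {"type":"object","properties":{"series":{"type":"array","items":{"type":"object","properties":{"dx":{"type":"number"},"dy":{"type":"number"},"dz":{"type":"number"},"ax":{"type":"number"},"ay":{"type":"number"},"az":{"type":"number"},"claw":{"type":"number"}}}},"squeeze":{"type":"number"}},"required":["series"]}

```bash
ls; mkdir -p pics; python3 - <<'E'
from bench import readout, viewer
import cv2,numpy as np
s=readout.read_state(); print(s)
for n in("scene","top"):
    im=viewer.camera(n); cv2.imwrite(f"pics/{n}0.png",im[:,:,::-1]); c=viewer.calibration(n); print(n,c)
E
```

```text
pics
{'time_s': 0.0, 'joint_pos': array([-77.47632226,  30.77580286,  -0.25271554,  88.17110818,
         0.15037117,  61.15127104,  -4.07799708]), 'qd': array([-0.06539509,  0.07856891, -0.05352621, -0.07716563,  0.01237633,
        0.11282566, -0.03930308]), 'joint_torque': array([-3.22509031e-04, -5.70981932e+01,  9.90458988e-01, -2.51603651e+01,
       -5.63056231e-02,  1.78159674e-02,  1.68995866e-04]), 'tcp_pos': array([0.1824697 , 0.62315617, 0.20075577]), 'eef_rot': array([[-9.59747640e-01,  2.80863603e-01, -3.23082537e-04],
       [ 2.80863742e-01,  9.59746187e-01, -1.67754901e-03],
       [-1.61085224e-04, -1.70076587e-03, -9.99998541e-01]]), 'contact_force': array([-0.83475976,  0.47706655, -0.69345333]), 'wrist_torque': array([ 0.07082831, -0.02266416, -0.04726146]), 'grip_force': 0.0, 'finger_gap': 1.0001073089616355}
scene {'fovy': 47.460806499547736, 'cx': 273.2655311638588, 'cy': 218.38634066558205, 'world_to_cam': array([[ 0.68166437,  0.7316535 , -0.00410387, -0.39163057],
       [ 0.56774164, -0.53247293, -0.6278073 , -0.19010934],
       [-0.46152261,  0.42562393, -0.77835798,  1.72250105],
       [ 0.        ,  0.        ,  0.        ,  1.        ]])}
top {'fovy': 44.182759984297995, 'cx': 284.9052733614357, 'cy': 213.3166441728923, 'world_to_cam': array([[ 0.01395542, -0.99985571,  0.00968569,  0.00884027],
       [-0.98455735, -0.01543113, -0.17438091,  0.60260806],
       [ 0.17450521, -0.00710256, -0.98463063,  1.31827205],
       [ 0.        ,  0.        ,  0.        ,  1.        ]])}
```

View pics/scene0.png

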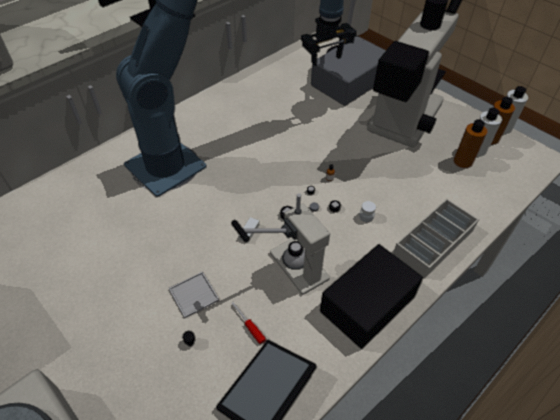

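View pics/top0.png

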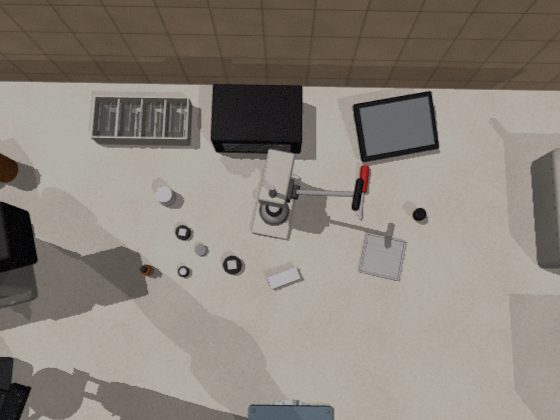

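Scene view: press at about (300,250), tray (193,295), mounts (287,212), (335,206), (311,190). Top view: dome with the old mount (274,213), new mount (232,265), tray (383,257), lever grip (358,194). I'll zoom in.

```bash
cat > h.py <<'E'
import numpy as np,cv2
from bench import viewer,readout
def ray(n,u,v):
    c=viewer.calibration(n); f=210/np.tan(np.radians(c["fovy"]/2)); M=np.array(c["world_to_cam"])
    d=M[:3,:3].T@np.array([(u-c["cx"])/f,(v-c["cy"])/f,1]); return -M[:3,:3].T@M[:3,3],d
def onz(n,u,v,z):
    o,d=ray(n,u,v); return (o+d*(z-o[2])/d[2])
def proj(n,p):
    c=viewer.calibration(n); f=210/np.tan(np.radians(c["fovy"]/2)); M=np.array(c["world_to_cam"])
    q=M[:3,:3]@np.asarray(p)+M[:3,3]; return np.array([f*q[0]/q[2]+c["cx"],f*q[1]/q[2]+c["cy"]])
E
python3 - <<'E'
from h import *
a=cv2.imread("pics/top0.png")[140:290,210:410]; b=cv2.imread("pics/scene0.png")[180:330,160:360]
cv2.imwrite("pics/topc.png",cv2.resize(a,None,fx=4,fy=4,interpolation=cv2.INTER_CUBIC))
cv2.imwrite("pics/scenec.png",cv2.resize(b,None,fx=4,fy=4,interpolation=cv2.INTER_CUBIC))
print("dome",onz("top",274,213,.078),"new",onz("top",232,265,.022),"tray",onz("top",383,257,.01))
E
```

```text
dome [0.59835535 0.04631365 0.078     ] new [0.46602144 0.15636503 0.022     ] tray [ 0.4944369  -0.24896354  0.01      ]
```

View pics/topc.png

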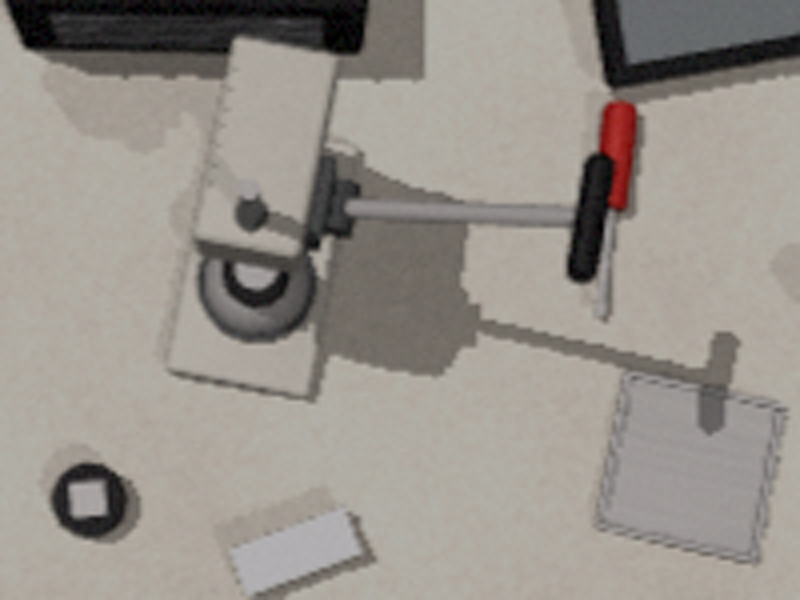

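View pics/scenec.png

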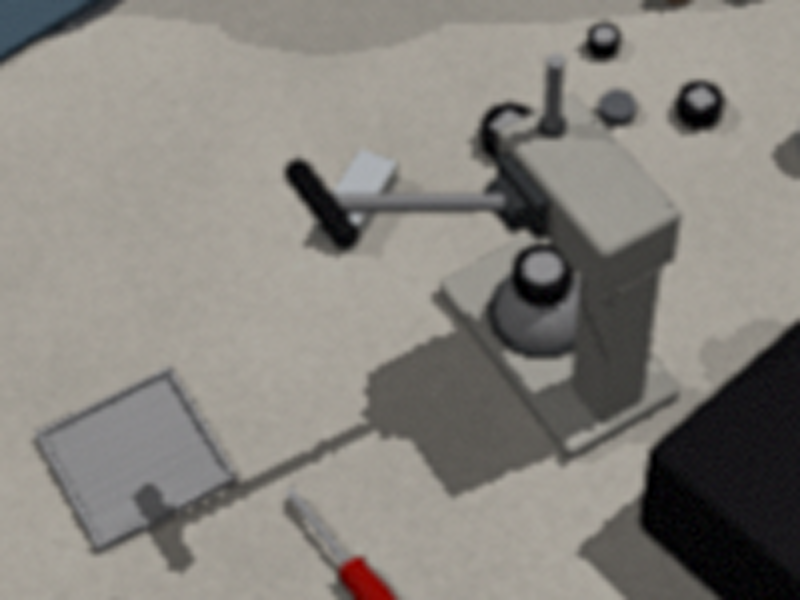

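Crops: top view shows new mount's square face (88,499 in the crop), old mount partly under the head (255,285), base front edge (170,372)–(312,398), tray right of it. Scene crop shows the old mount's full round face (543,268), the lever and the tray. Now I'll measure at sub-pixel precision.

```bash
cat >> h.py <<'E'
def blob(im,box,lo,hi,scale=8,near=None):
    "centroid (full px) of largest/nearest blob with gray in [lo,hi] in box u0,v0,u1,v1, upsampled"
    u0,v0,u1,v1=box; g=cv2.cvtColor(im[v0:v1,u0:u1],cv2.COLOR_BGR2GRAY)
    g=cv2.resize(g,None,fx=scale,fy=scale,interpolation=cv2.INTER_CUBIC)
    n,l,s,c=cv2.connectedComponentsWithStats(((g>=lo)&(g<=hi)).astype(np.uint8))
    k=1+np.argmax(s[1:,4]) if near is None else 1+np.argmin(np.hypot(*(c[1:]-((np.array(near)-[u0,v0])*scale)).T)+1e3*(s[1:,4]<scale*scale*3))
    return (c[k]+.5)/scale-.5+[u0,v0], s[k,4]/scale**2, s[k,:4]/scale
E
python3 - <<'E'
from h import *
t=cv2.imread("pics/top0.png"); s=cv2.imread("pics/scene0.png")
g=lambda im:cv2.cvtColor(im,cv2.COLOR_BGR2GRAY)
print("scene old"); print(g(s)[236:262,284:308])
c,a,b=blob(t,(222,255,242,276),110,255,near=(232,265)); print("new face",c,a,onz("top",*c,.022))
c,a,b=blob(t,(222,255,242,276),0,75); print("new dark",c,a,b,onz("top",*c,.013))
c,a,b=blob(s,(284,236,308,262),90,255,near=(296,247)); print("old face",c,a,b,onz("scene",*c,.078))
c,a,b=blob(t,(345,175,370,214),0,50); print("grip",c,a,b,onz("top",*c,.3075)); ct=c
c,a,b=blob(s,(225,214,254,248),0,50); print("grip",c,a,b,onz("scene",*c,.3075))
for u,v in[(252.5,232.5),(288,239)]: print("base",onz("top",u,v,.018))
# tray corners from crop
for u,v in[(625,374),(786,405),(757,562),(597,525)]: print("tray",onz("top",210+u/4-.4,140+v/4-.4,.010))
print("scene base",[onz("scene",160+u/4-.4,180+v/4-.4,.018) for u,v in[(438,287),(566,452),(680,388)]])
M=viewer.calibration("scene")["world_to_cam"];print(-M[:3,:3].T@M[:3,3])
E
```

```text
scene old
[[160 138  79  31  16  22  31  33  22  13  20  19  26  46  56  63  66  64
   65  75 101 126 142 151]
 [163 154 118  75  56  70  91  87  50  18   9  17  27  45  58  64  64  65
   64  66  80 104 126 143]
 [162 162 149 127 113 126 148 141 101  53  26  28  38  45  55  64  67  65
   65  63  67  83 108 131]
 [162 163 162 155 149 150 154 151 136 101  70  73  81  68  59  61  65  64
   64  64  64  68  85 112]
 [161 161 158 153 150 150 151 150 140 123 103 107 114  84  59  63  65  64
   64  65  64  64  72  91]
 [156 153 147 148 149 148 139 124  94  71  53  55  59  46  44  57  65  64
   65  66  65  64  64  73]
 [145 147 148 149 147 126  91  60  42  40  47  55  55  48  37  44  57  65
   66  65  65  65  64  65]
 [148 149 151 148 131  88  37  28  63  92 102 110 113 103  79  53  51  61
   67  65  67  65  65  64]
 [150 148 152 142 106  48  23  62 108 132 139 138 139 137 124  91  57  57
   63  66  65  66  65  63]
 [149 149 150 135  84  29  42  97 134 142 141 140 141 142 138 121  76  46
   57  65  65  66  66  65]
 [149 151 150 132  70  21  61 111 138 141 139 140 139 138 138 129  86  40
   46 
[... 1796 characters left out ...]
7.625] [0.61424669 0.05163336 0.078     ]
grip [357.47458707 193.49721719] 228.453125 [ 7.125  1.125 12.125 34.25 ] [ 0.60339074 -0.13711975  0.3075    ]
grip [240.34361798 231.14022233] 147.9375 [ 6.75   6.5   17.875 21.875] [ 0.6036387 -0.1335126  0.3075   ]
base [0.55464406 0.10424171 0.018     ]
base [0.53843702 0.00818913 0.018     ]
tray [ 0.55881982 -0.20347656  0.01      ]
tray [ 0.53926131 -0.31263396  0.01      ]
tray [ 0.43312271 -0.29031378  0.01      ]
tray [ 0.45624444 -0.18328525  0.01      ]
scene base [array([0.54343554, 0.0116309 , 0.018     ]), array([ 0.71227329, -0.01900281,  0.018     ]), array([0.73157698, 0.08023275, 0.018     ])]
[ 1.16986677 -0.54782787  1.21976321]
```

>>> {"name": "drive_tool", "arguments": {
  "series": [
    {"dx": 0,"dy": -62,"ax": 0.18},
    {"dy": -62,"ax": 0.18},
    {"dy": -62,"ax": 0.18}
  ]
}}

```text
schema error: expected keys dx, dy, dz, ax, ay, az, claw
```

Consistent press estimate: origin ≈ (0.615, 0.049), yaw ≈ −10°. I'll test moves toward the press's front, with the tool tilting.

>>> {"name": "drive_tool", "arguments": {
  "series": [
    {"dx": -38,"dy": -33,"dz": -5,"ax": 0,"ay": 0,"az": 0,"claw": 1},
    {"dx": -38,"dy": -33,"dz": -5,"ax": 0,"ay": 0,"az": 0,"claw": 1},
    {"dx": -38,"dy": -33,"dz": -5,"ax": 0,"ay": 0,"az": 0,"claw": 1},
    {"dx": -38,"dy": -33,"dz": -5,"ax": 0,"ay": 0,"az": 0,"claw": 1},
    {"dx": -38,"dy": -33,"dz": -5,"ax": 0,"ay": 0,"az": 0,"claw": 1},
    {"dx": -38,"dy": -33,"dz": -5,"ax": 0,"ay": 0,"az": 0,"claw": 1},
    {"dx": -38,"dy": -33,"dz": -5,"ax": 0,"ay": 0,"az": 0,"claw": 1},
    {"dx": -38,"dy": -33,"dz": -5,"ax": 0,"ay": 0,"az": 0,"claw": 1},
    {"dx": -38,"dy": -33,"dz": -5,"ax": 0,"ay": 0,"az": 0,"claw": 1},
    {"dx": -38,"dy": -33,"dz": -5,"ax": 0,"ay": 0,"az": 0,"claw": 1},
    {"dx": 0,"dy": 0,"dz": 0,"ax": 0,"ay": -0.157,"az": 0,"claw": 1},
    {"dx": 0,"dy": 0,"dz": 0,"ax": 0,"ay": -0.157,"az": 0,"claw": 1},
    {"dx": 0,"dy": 0,"dz": 0,"ax": 0,"ay": -0.157,"az": 0,"claw": 1},
    {"dx": 0,"dy": 0,"dz": 0,"ax": 0,"ay": -0.157,"az": 0,"claw": 1},
    {"dx": 0,"dy": 0,"dz": 0,"ax": 0,"ay": -0.157,"az": 0,"claw": 1},
    {"dx": 0,"dy": 0,"dz": 0,"ax": 0,"ay": 0,"az": 0,"claw": 1}
  ],
  "squeeze": 8
}}

```text
time_s: 2.1
tcp_pos: [0.4517, 0.1963, 0.2479]
eef_rot: [[-0.734, 0.286, 0.616], [0.206, 0.958, -0.199], [-0.647, -0.019, -0.762]]
contact_force: [0.3, 0.1, 0.4]
finger_gap: 0.999
grip_force: 0.0
```

```bash
cat >> h.py <<'E'
from scipy.spatial.transform import Rotation as Ro
def st():
    s=readout.read_state(); print("t",round(s["time_s"],2),"q",np.round(s["joint_pos"],1),"p",np.round(s["tcp_pos"]*1e3,1),"gap",round(s["finger_gap"]*88,1),"grip",round(s["grip_force"],1),"F",np.round(s["contact_force"],1)); return s
def Rt(yaw,tilt):
    "tool y along yaw's y axis, z tilted from down by tilt toward yaw's x axis (deg)"
    x=np.array([np.cos(np.radians(yaw)),np.sin(np.radians(yaw)),0]);y=np.array([-x[1],x[0],0]);t=np.radians(tilt)
    z=np.sin(t)*x-np.cos(t)*np.array([0,0,1]); return np.c_[np.cross(y,z),y,z]
def go(p,R=None,s=None):
    "needed shift (mm, tool axes now), and turn vector, and shift in the turned axes"
    s=s or readout.read_state(); d=(np.asarray(p)-s["tcp_pos"])*1e3
    R=s["eef_rot"] if R is None else R
    print("turn",np.round(Ro.from_matrix(s["eef_rot"].T@R).as_rotvec(),3),"shift now",np.round(s["eef_rot"].T@d,1),"shift after turn",np.round(R.T@d,1))
E
python3 - <<'E'
from h import *
s=st(); print(np.round(s["eef_rot"],3))
go([.615-.1*.985,.0495+.1*.174,.15],Rt(-10,45))
t=cv2.imread("pics/top0.png"); print("dome centre top",onz("top",274.1,209.9,.022))
E
```

```text
t 2.1 q [-62.4   4.7   5.4 132.1  57.1  47.5 -25. ] p [451.7 196.3 247.9] gap 87.9 grip 0.0 F [0.3 0.1 0.4]
[[-0.734  0.286  0.616]
 [ 0.206  0.958 -0.199]
 [-0.647 -0.019 -0.762]]
turn [-0.092 -0.082 -0.072] shift now [ -10.8 -103.7  140.2] shift after turn [   8.2 -116.2  130.2]
dome centre top [0.61684322 0.0469881  0.022     ]
```

>>> {"name": "drive_tool", "arguments": {
  "series": [
    {"dx": -3,"dy": -26,"dz": 35,"ax": 0,"ay": 0,"az": 0,"claw": 1},
    {"dx": -3,"dy": -26,"dz": 35,"ax": 0,"ay": 0,"az": 0,"claw": 1},
    {"dx": -3,"dy": -26,"dz": 35,"ax": 0,"ay": 0,"az": 0,"claw": 1},
    {"dx": -3,"dy": -26,"dz": 35,"ax": 0,"ay": 0,"az": 0,"claw": 1},
    {"dx": 0,"dy": 0,"dz": 0,"ax": -0.046,"ay": -0.041,"az": -0.036,"claw": 1},
    {"dx": 0,"dy": 0,"dz": 0,"ax": -0.046,"ay": -0.041,"az": -0.036,"claw": 1},
    {"dx": 0,"dy": 0,"dz": 0,"ax": 0,"ay": 0,"az": 0,"claw": 1}
  ]
}}

```text
time_s: 2.98
tcp_pos: [0.4882, 0.0882, 0.1486]
eef_rot: [[-0.77, 0.235, 0.593], [0.083, 0.959, -0.272], [-0.633, -0.16, -0.758]]
contact_force: [0.0, -0.7, -0.3]
finger_gap: 1.001
grip_force: 0.0
```

```bash
python3 - <<'E'
from h import *
s=st(); R=Rt(-10,45); o=np.array([.6152,.0494,0]); xp=np.array([.985,-.174,0])
go(o-.1*xp+[0,0,.0625],R); go(o+.0078*xp+[0,0,.0625],R)
E
```

```text
t 2.98 q [ -1.1  22.9 -46.6 137.1  86.5  53.5 -36.5] p [488.2  88.2 148.6] gap 88.1 grip 0.0 F [ 0.  -0.7 -0.3]
turn [-0.163 -0.095  0.06 ] shift now [30.8 -0.  88. ] shift after turn [ 38.4 -16.1  83.3]
turn [-0.163 -0.095  0.06 ] shift now [-52.5   6.9 156.1] shift after turn [-37.8 -16.2 159.6]
```

```bash
cat >> h.py <<'E'
o=np.array([.6152,.0494,0]); dh=np.array([.643,-.766,0]); RP=Rt(-50,45)
E
python3 - <<'E'
from h import *
go(o-.1*dh+[0,0,.16],RP)
E
```

```text
turn [ 0.311 -0.035  0.571] shift now [-52.3  49.1  18.3] shift after turn [-16.1  72.3  -0. ]
```

>>> {"name": "drive_tool", "arguments": {
  "series": [
    {"dx": -26,"dy": 24.5,"dz": 9,"ax": 0,"ay": 0,"az": 0,"claw": 1},
    {"dx": -26,"dy": 24.5,"dz": 9,"ax": 0,"ay": 0,"az": 0,"claw": 1},
    {"dx": 0,"dy": 0,"dz": 0,"ax": 0.078,"ay": -0.009,"az": 0.143,"claw": 1},
    {"dx": 0,"dy": 0,"dz": 0,"ax": 0.078,"ay": -0.009,"az": 0.143,"claw": 1},
    {"dx": 0,"dy": 0,"dz": 0,"ax": 0.078,"ay": -0.009,"az": 0.143,"claw": 1},
    {"dx": 0,"dy": 0,"dz": 0,"ax": 0.078,"ay": -0.009,"az": 0.143,"claw": 1},
    {"dx": 0,"dy": 0,"dz": 0,"ax": 0,"ay": 0,"az": 0,"claw": 1},
    {"dx": 0,"dy": 0,"dz": 0,"ax": 0,"ay": 0,"az": 0,"claw": 1}
  ]
}}

```text
time_s: 3.98
tcp_pos: [0.5506, 0.1286, 0.1625]
eef_rot: [[-0.454, 0.761, 0.463], [0.536, 0.648, -0.541], [-0.712, 0.003, -0.702]]
contact_force: [0.1, -0.4, 0.1]
finger_gap: 1.0
grip_force: 0.0
```

```bash
python3 - <<'E'
from h import *
s=st();go(o-.1*dh+[0,0,.0625],RP)
E
```

```text
t 3.98 q [-14.1  35.9 -40.4 114.4  71.4  75.7 -55.7] p [550.6 128.6 162.5] gap 88.0 grip 0.0 F [ 0.1 -0.4  0.1]
turn [0.007 0.007 0.003] shift now [69.7 -1.7 71.8] shift after turn [69.2 -1.4 72.3]
```

>>> {"name": "drive_tool", "arguments": {
  "series": [
    {"dx": 35,"dy": -0.8,"dz": 36,"ax": 0.004,"ay": 0.004,"az": 0,"claw": 1},
    {"dx": 35,"dy": -0.8,"dz": 36,"ax": 0.003,"ay": 0.003,"az": 0.003,"claw": 1},
    {"dx": -19,"dy": 0,"dz": 19,"ax": 0,"ay": 0,"az": 0,"claw": 1},
    {"dx": -19,"dy": 0,"dz": 19,"ax": 0,"ay": 0,"az": 0,"claw": 1},
    {"dx": -19,"dy": 0,"dz": 19,"ax": 0,"ay": 0,"az": 0,"claw": 1},
    {"dx": -19,"dy": 0,"dz": 19,"ax": 0,"ay": 0,"az": 0,"claw": 1},
    {"dx": 0,"dy": 0,"dz": 0,"ax": 0,"ay": 0,"az": 0,"claw": 1},
    {"dx": 0,"dy": 0,"dz": 0,"ax": 0,"ay": 0,"az": 0,"claw": 1}
  ]
}}

```text
time_s: 4.97
tcp_pos: [0.619, 0.0448, 0.0614]
eef_rot: [[-0.454, 0.767, 0.453], [0.545, 0.641, -0.54], [-0.705, 0.001, -0.709]]
contact_force: [0.4, 1.1, -0.3]
finger_gap: 1.002
grip_force: 0.0
```

```bash
python3 - <<'E'
from h import *
s=st();go(o+.0078*dh+[0,0,.0625],RP)
ims=[viewer.camera(n)[:,:,::-1] for n in("top","scene")]
a=ims[0][150:262,220:332];b=ims[1][195:307,230:342]
cv2.imwrite("pics/t1.png",ims[0]);cv2.imwrite("pics/s1.png",ims[1])
cv2.imwrite("pics/c1.png",np.hstack([cv2.resize(i,(395,395),interpolation=cv2.INTER_CUBIC) for i in(a,b)]))
E
```

```text
t 4.97 q [ -7.9  45.8 -32.4 113.5  85.4  66.9 -59. ] p [619.   44.8  61.4] gap 88.1 grip 0.0 F [ 0.4  1.1 -0.3]
turn [-0.    -0.003 -0.002] shift now [-2.1  0.1  0.5] shift after turn [-2.1  0.1  0.5]
```

View pics/c1.png

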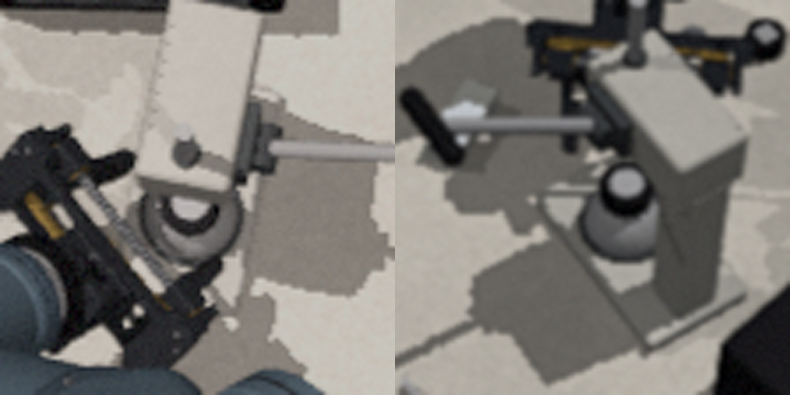

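The left panel (top) shows the open fingers straddling the old mount (190,205) under the head. The right panel (scene) shows the mount still upright at (625,185). I'll close gently.

>>> {"name": "drive_tool", "arguments": {
  "series": [
    {"dx": -2,"dy": 0,"dz": 0.5,"ax": 0,"ay": 0,"az": 0,"claw": 0.6},
    {"dx": 0,"dy": 0,"dz": 0,"ax": 0,"ay": 0,"az": 0,"claw": 0.55},
    {"dx": 0,"dy": 0,"dz": 0,"ax": 0,"ay": 0,"az": 0,"claw": 0.5},
    {"dx": 0,"dy": 0,"dz": 0,"ax": 0,"ay": 0,"az": 0,"claw": 0.4},
    {"dx": 0,"dy": 0,"dz": 0,"ax": 0,"ay": 0,"az": 0,"claw": 0.3},
    {"dx": 0,"dy": 0,"dz": 0,"ax": 0,"ay": 0,"az": 0,"claw": 0.3}
  ],
  "squeeze": 8
}}

```text
time_s: 5.82
tcp_pos: [0.6205, 0.0428, 0.0624]
eef_rot: [[-0.453, 0.768, 0.453], [0.545, 0.641, -0.541], [-0.706, 0.002, -0.708]]
contact_force: [1.1, -0.3, -0.6]
finger_gap: 0.345
grip_force: 0.0
```

```bash
python3 - <<'E'
from h import *
s=st();print(np.round(s["eef_rot"],3))
i=viewer.camera("scene")[:,:,::-1];cv2.imwrite("pics/s2.png",i)
for f in("s1","s2"):print(blob(cv2.imread(f"pics/{f}.png"),(284,236,308,262),90,255,near=(296,247)))
E
```

```text
t 5.83 q [ -7.7  45.8 -32.3 113.5  85.4  66.8 -58.8] p [620.5  42.8  62.4] gap 30.4 grip 0.0 F [ 1.1 -0.3 -0.6]
[[-0.453  0.768  0.453]
 [ 0.545  0.641 -0.541]
 [-0.706  0.002 -0.708]]
(array([295.26839718, 246.39579133]), np.float64(62.0), array([6.875, 6.875, 9.875, 8.   ]))
(array([295.16399517, 246.48823126]), np.float64(59.828125), array([6.75 , 7.125, 9.875, 7.875]))
```

```bash
python3 - <<'E'
from h import *
ims=[viewer.camera("top")[:,:,::-1],cv2.imread("pics/s2.png")]
cv2.imwrite("pics/t2.png",ims[0])
s=readout.read_state(); R=s["eef_rot"];p=s["tcp_pos"]
for k,i in enumerate(ims):
    n=("top","scene")[k]
    for q in [p,p-R[:,2]*.019]: print(n,proj(n,q))
    print(proj(n,o+[0,0,.078]))
a=ims[0][170:250,240:320];b=ims[1][210:290,250:330]
cv2.imwrite("pics/c2.png",np.hstack([cv2.resize(i,(395,395),interpolation=cv2.INTER_CUBIC) for i in(a,b)]))
E
```

```text
top [275.54586904 205.777111  ]
top [271.50559417 207.98209832]
[272.9297715  206.61916727]
scene [294.47910944 252.4463489 ]
scene [295.05662215 246.09528352]
[294.96816776 247.03461177]
```

View pics/c2.png

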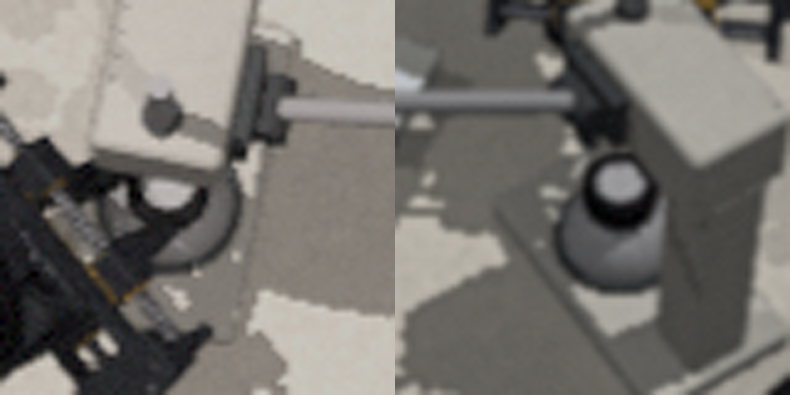

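Fingers appear around the mount, yet the gap reads 30 mm with no grip. I'll wait a moment and re-read.

>>> {"name": "drive_tool", "arguments": {
  "series": [
    {"dx": 0,"dy": 0,"dz": 0,"ax": 0,"ay": 0,"az": 0,"claw": 0.33},
    {"dx": 0,"dy": 0,"dz": 0,"ax": 0,"ay": 0,"az": 0,"claw": 0.33}
  ]
}}

```text
time_s: 6.18
tcp_pos: [0.6206, 0.0428, 0.0624]
eef_rot: [[-0.453, 0.768, 0.453], [0.545, 0.641, -0.541], [-0.706, 0.002, -0.708]]
contact_force: [-0.9, -0.0, -0.1]
finger_gap: 0.331
grip_force: 0.0
```

```bash
python3 - <<'E'
from h import *
st()
i=viewer.camera("scene")[:,:,::-1]
g=lambda im:cv2.cvtColor(np.ascontiguousarray(im),cv2.COLOR_BGR2GRAY)
print(g(i)[232:262,284:308])
print("s0 t"); 
j=viewer.camera("top")[:,:,::-1]; cv2.imwrite("pics/t3.png",j)
print(g(cv2.imread("pics/top0.png"))[200:220,262:288]);print(g(j)[200:220,262:288])
E
```

```text
t 6.17 q [ -7.7  45.8 -32.3 113.5  85.4  66.8 -58.8] p [620.6  42.8  62.4] gap 29.1 grip 0.0 F [-0.9 -0.  -0.1]
[[ 58  49  42  44  47  38  29  23  21  24  28  23  30  53  71  75  93 121
  147 163 169 169 168 167]
 [ 39  26  30  33  32  25  24  21  21  24  23  21  29  52  67  71  76  96
  126 151 165 170 169 167]
 [ 66  38  24  27  26  22  20  21  20  22  20  20  29  49  64  71  72  81
  101 130 155 168 171 168]
 [ 98  86  45  20  17  21  22  22  23  19  23  23  30  47  64  72  72  71
   82 106 136 157 167 169]
 [122 130  87  35  18  21  22  18  21  18  20  22  33  51  65  72  72  73
   73  83 111 138 156 164]
 [116 138 121  59  16  20  24  29  35  24  16  21  31  48  64  70  72  72
   71  72  87 114 140 158]
 [130 165 152  83  26  21  29  49  60  40  22  24  36  52  63  72  71  72
   70  70  73  90 119 143]
 [145 177 167 117  60  34  44  66  82  64  48  48  57  62  64  70  74  72
   71  70  71  75  97 124]
 [155 170 166 140  93  67  66  77  84  76  63  64  71  63  63  70  72  72
   72  72  74  71  78 101]
 [114 120 124 115 109  91  80  71  58  44  33  33  37  36  43  64  72  72
   72
[... 5709 characters left out ...]
40  34  30
   45  96 110 107 102  98  84  60]
 [ 75  88  96  98  94  81  53  24  23  37  31  27  33  31  29  40  41  59
   86 104 109 105 100  95  73  47]
 [ 72  99  97  94  98 105  92  57  24  27  30  17  31  24  27  25  60 104
  115 108 104 105 103  91  68  49]
 [ 61  75  87  91  92  96  79  52  31  30  35  33  38  37  35  68 101 115
  110 108 107 102  97  77  55  67]
 [ 54  66  80  69  58  48  30  17  33  29  27  33  35  38  65  98 111 113
  108 107 104  97  91  69  48  92]
 [ 50  53  46  34  27  32  31  22  36  32  33  35  38  72 103 111 110 107
  107 103 100  92  73  52  63 108]
 [ 47  39  37  31  31  34  30  27  32  36  28  32  59 115 132 120 107 105
  100  96  94  77  53  53  88 117]]
```

```bash
python3 - <<'E'
from h import *
def crop(f,n,p,h=36):
    im=cv2.imread(f); c=proj(n,p); u,v=np.round(c).astype(int); v=max(v,h);
    a=cv2.resize(im[v-h:v+h,u-h:u+h],(395,395),interpolation=cv2.INTER_CUBIC)
    k=395/72; q=tuple(int(x) for x in ((c-[u-h,v-h]+.5)*k)); cv2.drawMarker(a,q,(0,0,255),0,14,1); return a
a=crop("pics/scene0.png","scene",[.1825,.6232,.2008]); s=readout.read_state()
b=crop("pics/t3.png","top",s["tcp_pos"])
cv2.imwrite("pics/c3.png",np.hstack([a,b]))
E
```

```text
(no output)
```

View pics/c3.png

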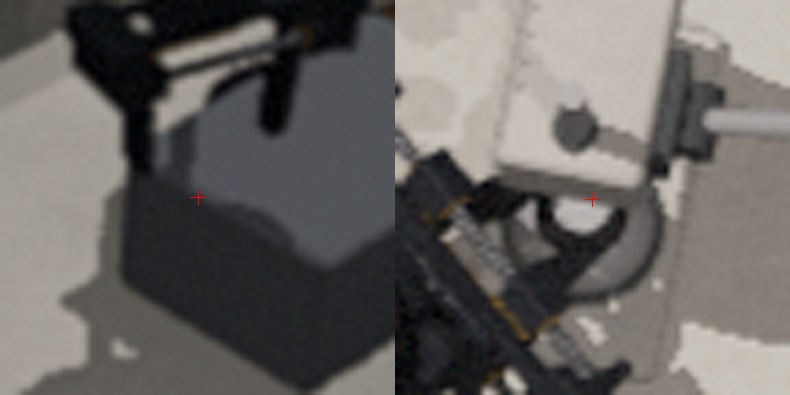

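The red marker (projected TCP) sits beyond the visible fingertips in both views: at the start pose the right tip is at (272,130) against about (253,158) expected. In the top view the tips end just short of the mount's rim. So the real tips are ~25 mm behind the reported TCP. I'll reopen, advance 25 mm along the tool and close again.

>>> {"name": "drive_tool", "arguments": {
  "series": [
    {"dx": 0,"dy": 0,"dz": 0,"ax": 0,"ay": 0,"az": 0,"claw": 1},
    {"dx": 0,"dy": 0,"dz": 0,"ax": 0,"ay": 0,"az": 0,"claw": 1},
    {"dx": 0,"dy": 0,"dz": 0,"ax": 0,"ay": 0,"az": 0,"claw": 1},
    {"dx": 0,"dy": 0,"dz": 0,"ax": 0,"ay": 0,"az": 0,"claw": 1},
    {"dx": 0,"dy": 0,"dz": 8,"ax": 0,"ay": 0,"az": 0,"claw": 1},
    {"dx": 0,"dy": 0,"dz": 8,"ax": 0,"ay": 0,"az": 0,"claw": 1},
    {"dx": 0,"dy": 0,"dz": 9,"ax": 0,"ay": 0,"az": 0,"claw": 1},
    {"dx": 0,"dy": 0,"dz": 0,"ax": 0,"ay": 0,"az": 0,"claw": 0.6},
    {"dx": 0,"dy": 0,"dz": 0,"ax": 0,"ay": 0,"az": 0,"claw": 0.55},
    {"dx": 0,"dy": 0,"dz": 0,"ax": 0,"ay": 0,"az": 0,"claw": 0.5},
    {"dx": 0,"dy": 0,"dz": 0,"ax": 0,"ay": 0,"az": 0,"claw": 0.4},
    {"dx": 0,"dy": 0,"dz": 0,"ax": 0,"ay": 0,"az": 0,"claw": 0.4}
  ],
  "squeeze": 8
}}

```text
time_s: 7.78
tcp_pos: [0.6319, 0.0295, 0.0448]
eef_rot: [[-0.453, 0.768, 0.453], [0.545, 0.641, -0.541], [-0.706, 0.002, -0.708]]
contact_force: [0.1, 0.8, 0.3]
finger_gap: 0.516
grip_force: 8.0
```

```bash
python3 - <<'E'
from h import *
st()
i=viewer.camera("scene")[:,:,::-1];cv2.imwrite("pics/s4.png",i)
print(blob(i,(284,236,308,262),90,255,near=(296,247)))
E
```

```text
t 7.78 q [ -6.8  47.7 -31.  112.8  87.8  65.6 -59.4] p [631.9  29.5  44.8] gap 45.4 grip 8.0 F [0.1 0.8 0.3]
(array([295.20850515, 246.52661082]), np.float64(60.625), array([ 6.75,  7.  , 10.  ,  8.  ]))
```

Gripped (45.4 mm, 8 N), mount unmoved. Firm up the grip, lift 12 mm, retract.

>>> {"name": "drive_tool", "arguments": {
  "series": [
    {"dx": 0,"dy": 0,"dz": 0,"ax": 0,"ay": 0,"az": 0,"claw": 0.4},
    {"dx": -3,"dy": 0,"dz": -3,"ax": 0,"ay": 0,"az": 0,"claw": 0.4},
    {"dx": -6,"dy": 0,"dz": -6,"ax": 0,"ay": 0,"az": 0,"claw": 0.4},
    {"dx": 10,"dy": 0,"dz": -10,"ax": 0,"ay": 0,"az": 0,"claw": 0.4},
    {"dx": 25,"dy": 0,"dz": -25,"ax": 0,"ay": 0,"az": 0,"claw": 0.4},
    {"dx": 25,"dy": 0,"dz": -25,"ax": 0,"ay": 0,"az": 0,"claw": 0.4},
    {"dx": 25,"dy": 0,"dz": -25,"ax": 0,"ay": 0,"az": 0,"claw": 0.4},
    {"dx": 0,"dy": 0,"dz": -20,"ax": 0,"ay": 0,"az": 0,"claw": 0.4},
    {"dx": 0,"dy": 0,"dz": 0,"ax": 0,"ay": 0,"az": 0,"claw": 0.4}
  ],
  "squeeze": 20
}}

```text
time_s: 8.95
tcp_pos: [0.5462, 0.1337, 0.0731]
eef_rot: [[-0.453, 0.767, 0.455], [0.545, 0.642, -0.54], [-0.706, 0.004, -0.708]]
contact_force: [-0.8, -0.4, -0.1]
finger_gap: 0.513
grip_force: 20.0
```

```bash
python3 - <<'E'
from h import *
s=st()
for y in(-75,-90,-110): go([.497,-.247,.2],Rt(y,45),s)
i=viewer.camera("top")[:,:,::-1];cv2.imwrite("pics/t5.png",i)
i=viewer.camera("scene")[:,:,::-1];cv2.imwrite("pics/s5.png",i)
E
```

```text
t 8.95 q [-17.1  45.5 -37.3 114.9  77.9  74.1 -65.5] p [546.2 133.7  73.1] gap 45.1 grip 20.0 F [-0.8 -0.4 -0.1]
turn [ 0.31  -0.002  0.305] shift now [-274.7 -281.6   93.2] shift after turn [-340.7 -146.1  161.3]
turn [ 0.495 -0.003  0.491] shift now [-274.7 -281.6   93.2] shift after turn [-358.9  -49.2  179.5]
turn [ 0.742 -0.003  0.738] shift now [-274.7 -281.6   93.2] shift after turn [-354.6   84.   175.2]
```

>>> {"name": "drive_tool", "arguments": {
  "series": [
    {"dx": -23.5,"dy": -37.3,"dz": 3.2,"ax": 0,"ay": 0,"az": 0,"claw": 0.4},
    {"dx": -23.5,"dy": -37.3,"dz": 3.2,"ax": 0,"ay": 0,"az": 0,"claw": 0.4},
    {"dx": -23.5,"dy": -37.3,"dz": 3.2,"ax": 0,"ay": 0,"az": 0,"claw": 0.4},
    {"dx": -23.5,"dy": -37.3,"dz": 3.2,"ax": 0,"ay": 0,"az": 0,"claw": 0.4},
    {"dx": 0,"dy": 0,"dz": 0,"ax": 0.123,"ay": 0,"az": 0.123,"claw": 0.4},
    {"dx": 0,"dy": 0,"dz": 0,"ax": 0.123,"ay": 0,"az": 0.123,"claw": 0.4},
    {"dx": 0,"dy": 0,"dz": 0,"ax": 0,"ay": 0,"az": 0,"claw": 0.4}
  ]
}}

```text
time_s: 9.93
tcp_pos: [0.4813, -0.0219, 0.1288]
eef_rot: [[-0.237, 0.941, 0.24], [0.668, 0.337, -0.663], [-0.705, 0.003, -0.709]]
contact_force: [-0.1, -0.1, -0.3]
finger_gap: 0.515
grip_force: 20.0
```

```bash
python3 - <<'E'
from h import *
s=st();print(np.round(s["eef_rot"],3))
# mount axis in tool frame at grasp: o(z .058) relative to grasp TCP
R0=np.array([[-.453,.768,.453],[.545,.641,-.541],[-.706,.002,-.708]]); m=R0.T@(np.array([.6152,.0494,.058])-[.6319,.0295,.0448]); print("mount bottom centre in tool",m)
R=Rt(-70,45); go(np.array([.497,-.247,.004+.03])-R@m,R)
go(np.array([.497,-.247,.004])-R@m,R)
E
```

```text
t 9.93 q [ -5.4  34.7 -36.2 122.2  66.1  73.2 -67.2] p [481.3 -21.9 128.8] gap 45.3 grip 20.0 F [-0.1 -0.1 -0.3]
[[-0.237  0.941  0.24 ]
 [ 0.668  0.337 -0.663]
 [-0.705  0.003 -0.709]]
mount bottom centre in tool [ 9.09140e-03 -4.33000e-05 -2.76766e-02]
turn [-0.002 -0.002 -0.006] shift now [-96.4 -61.3 248. ] shift after turn [-95.4 -62.2 248.1]
turn [-0.002 -0.002 -0.006] shift now [-75.2 -61.4 269.3] shift after turn [-74.2 -62.2 269.3]
```

>>> {"name": "drive_tool", "arguments": {
  "series": [
    {"dx": -19.2,"dy": -12.3,"dz": 49.6,"ax": 0,"ay": 0,"az": 0,"claw": 0.4},
    {"dx": -19.2,"dy": -12.3,"dz": 49.6,"ax": 0,"ay": 0,"az": 0,"claw": 0.4},
    {"dx": -19.2,"dy": -12.3,"dz": 49.6,"ax": 0,"ay": 0,"az": 0,"claw": 0.4},
    {"dx": -19.2,"dy": -12.3,"dz": 49.6,"ax": 0,"ay": 0,"az": 0,"claw": 0.4},
    {"dx": -19.2,"dy": -12.3,"dz": 49.6,"ax": -0.002,"ay": -0.002,"az": -0.006,"claw": 0.4},
    {"dx": 0,"dy": 0,"dz": 0,"ax": 0,"ay": 0,"az": 0,"claw": 0.4},
    {"dx": 7,"dy": 0,"dz": 7,"ax": 0,"ay": 0,"az": 0,"claw": 0.4},
    {"dx": 7,"dy": 0,"dz": 7,"ax": 0,"ay": 0,"az": 0,"claw": 0.4},
    {"dx": 3,"dy": 0,"dz": 3,"ax": 0,"ay": 0,"az": 0,"claw": 0.4},
    {"dx": 0,"dy": 0,"dz": 0,"ax": 0,"ay": 0,"az": 0,"claw": 0.4}
  ]
}}

```text
time_s: 11.18
tcp_pos: [0.5046, -0.27, -0.0037]
eef_rot: [[-0.247, 0.938, 0.244], [0.663, 0.347, -0.663], [-0.707, -0.002, -0.708]]
contact_force: [0.2, 0.4, 0.6]
finger_gap: 0.51
grip_force: 20.0
```

```bash
cat >> h.py <<'E'
m=np.array([.0091,0,-.0277])
E
python3 - <<'E'
from h import *
s=st(); R=Rt(-70,45); print("mount bottom",s["tcp_pos"]+s["eef_rot"]@m); go(np.array([.497,-.247,.004])-R@m,R)
for n in("top","scene"): cv2.imwrite(f"pics/{n}6.png",viewer.camera(n)[:,:,::-1])
a=cv2.imread("pics/top6.png")[215:295,343:423];b=cv2.imread("pics/scene6.png")[255:335,155:235]
cv2.imwrite("pics/c6.png",np.hstack([cv2.resize(i,(395,395),interpolation=cv2.INTER_CUBIC) for i in(a,b)]))
E
```

```text
t 11.18 q [ 14.2  47.6 -19.3 126.5 102.7  56.3 -75.2] p [ 504.6 -270.    -3.7] gap 44.8 grip 20.0 F [0.2 0.4 0.6]
mount bottom [ 0.4955966  -0.24556773  0.00949246]
turn [ 0.002 -0.001  0.005] shift now [2.6 0.7 5.2] shift after turn [2.6 0.7 5.2]
```

View pics/c6.png

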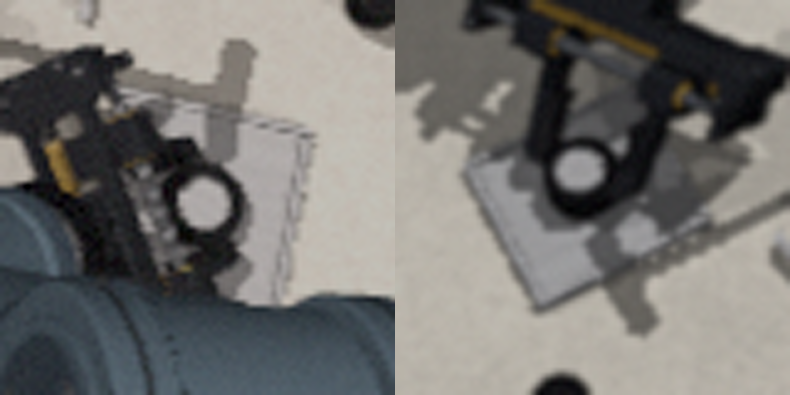

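The mount is held level over the tray (top face at (203,203) in the left panel). I'll lower by small steps.

>>> {"name": "drive_tool", "arguments": {
  "series": [
    {"dx": 1.4,"dy": 0,"dz": 1.4,"ax": 0,"ay": 0,"az": 0,"claw": 0.4},
    {"dx": 1.0,"dy": 0,"dz": 1.0,"ax": 0,"ay": 0,"az": 0,"claw": 0.4},
    {"dx": 0.7,"dy": 0,"dz": 0.7,"ax": 0,"ay": 0,"az": 0,"claw": 0.4},
    {"dx": 0,"dy": 0,"dz": 0,"ax": 0,"ay": 0,"az": 0,"claw": 0.4}
  ]
}}

```text
time_s: 11.78
tcp_pos: [0.5045, -0.2708, -0.0077]
eef_rot: [[-0.246, 0.938, 0.243], [0.663, 0.346, -0.664], [-0.707, -0.002, -0.707]]
contact_force: [-0.1, -0.1, -0.9]
finger_gap: 0.516
grip_force: 20.0
```

>>> {"name": "drive_tool", "arguments": {
  "series": [
    {"dx": 0.4,"dy": 0,"dz": 0.4,"ax": 0,"ay": 0,"az": 0,"claw": 0.4},
    {"dx": 0.4,"dy": 0,"dz": 0.4,"ax": 0,"ay": 0,"az": 0,"claw": 0.4},
    {"dx": 0.4,"dy": 0,"dz": 0.4,"ax": 0,"ay": 0,"az": 0,"claw": 0.4},
    {"dx": 0,"dy": 0,"dz": 0,"ax": 0,"ay": 0,"az": 0,"claw": 0.4}
  ]
}}

```text
time_s: 12.28
tcp_pos: [0.5046, -0.2709, -0.0089]
eef_rot: [[-0.246, 0.938, 0.243], [0.662, 0.346, -0.664], [-0.708, -0.002, -0.707]]
contact_force: [-1.0, 1.4, 4.2]
finger_gap: 0.516
grip_force: 20.0
```

Contact with the floor at 4 N, at the predicted height. Release, back out along the tool axis.

>>> {"name": "drive_tool", "arguments": {
  "series": [
    {"dx": 0,"dy": 0,"dz": 0,"ax": 0,"ay": 0,"az": 0,"claw": 0.56},
    {"dx": 0,"dy": 0,"dz": 0,"ax": 0,"ay": 0,"az": 0,"claw": 0.62},
    {"dx": 0,"dy": 0,"dz": 0,"ax": 0,"ay": 0,"az": 0,"claw": 0.66},
    {"dx": 0,"dy": 0,"dz": 0,"ax": 0,"ay": 0,"az": 0,"claw": 0.66},
    {"dx": 0,"dy": 0,"dz": -10,"ax": 0,"ay": 0,"az": 0,"claw": 0.66},
    {"dx": 0,"dy": 0,"dz": -25,"ax": 0,"ay": 0,"az": 0,"claw": 0.66},
    {"dx": 0,"dy": 0,"dz": -45,"ax": 0,"ay": 0,"az": 0,"claw": 0.66},
    {"dx": 19,"dy": 12,"dz": -50,"ax": 0,"ay": 0,"az": 0,"claw": 1},
    {"dx": 19,"dy": 12,"dz": -50,"ax": 0,"ay": 0,"az": 0,"claw": 1},
    {"dx": 19,"dy": 12,"dz": -50,"ax": 0,"ay": 0,"az": 0,"claw": 1},
    {"dx": 0,"dy": 0,"dz": 0,"ax": 0,"ay": 0,"az": 0,"claw": 1}
  ]
}}

```text
time_s: 13.65
tcp_pos: [0.4699, -0.0626, 0.1143]
eef_rot: [[-0.248, 0.936, 0.25], [0.664, 0.352, -0.659], [-0.705, 0.003, -0.709]]
contact_force: [0.6, -0.1, 0.2]
finger_gap: 0.999
grip_force: 0.0
```

```bash
python3 - <<'E'
from h import *
s=st()
for n in("top","scene"): cv2.imwrite(f"pics/{n}7.png",viewer.camera(n)[:,:,::-1])
c,a,b=blob(cv2.imread("pics/scene7.png"),(182,280,204,306),170,255); print(c,a,b,onz("scene",*c,.024))
c,a,b=blob(cv2.imread("pics/top7.png"),(372,242,396,272),0,70); print(c,a,b,onz("top",*c,.02))
for y in(-50,-35): 
  R=Rt(y,45); go(np.array([.467,.157,.08])-R@m,R); go(np.array([.467,.157,.0])-R@m,R)
E
```

```text
t 13.65 q [ -3.   34.  -33.9 126.9  70.4  68.8 -68.8] p [469.9 -62.6 114.3] gap 87.9 grip 0.0 F [ 0.6 -0.1  0.2]
[181.8975 279.7325] 0.390625 [0.    0.    0.875 0.5  ] [ 0.44673062 -0.24504681  0.024     ]
[382.69632674 256.51782031] 128.78125 [ 2.875  6.125 17.5   17.125] [ 0.49477579 -0.24618834  0.02      ]
turn [-0.245  0.    -0.242] shift now [164.7  85.6 -99.4] shift after turn [136.7 143.5 -71.1]
turn [-0.245  0.    -0.242] shift now [221.3  85.7 -42.8] shift after turn [193.3 143.5 -14.5]
turn [-0.43  -0.    -0.427] shift now [ 166.9   91.6 -101.6] shift after turn [106.3 183.3 -40.7]
turn [-0.43  -0.    -0.427] shift now [223.5  91.7 -45. ] shift after turn [162.9 183.3  15.9]
```

Old mount stands in the tray at (0.495, −0.247) as predicted. Now the new mount, measured the same way.

```bash
cat >> h.py <<'E'
def disc(f,n,box,zmid,th=70,scale=8):
    u0,v0,u1,v1=box; g=cv2.cvtColor(cv2.imread(f)[v0:v1,u0:u1],cv2.COLOR_BGR2GRAY)
    g=cv2.resize(g,None,fx=scale,fy=scale,interpolation=cv2.INTER_CUBIC)
    cs,_=cv2.findContours((g<th).astype(np.uint8),cv2.RETR_EXTERNAL,cv2.CHAIN_APPROX_NONE)
    (c,ax,an)=cv2.fitEllipse(cv2.convexHull(max(cs,key=cv2.contourArea))); c=(np.array(c)+.5)/scale-.5+[u0,v0]
    print(f,n,np.round(c,2),"axes px",np.round(np.array(ax)/scale,2),np.round(onz(n,*c,zmid),4))
E
python3 - <<'E'
from h import *
for th in(60,75):
    disc("pics/top0.png","top",(221,254,243,277),.011,th)
    disc("pics/top7.png","top",(221,254,243,277),.011,th)
    disc("pics/top7.png","top",(370,244,394,270),.014,th)
for f in("top0","top7"):
    c,a,b=blob(cv2.imread(f"pics/{f}.png"),(222,255,242,276),120,255,near=(232,265)); print("face",c,a,onz("top",*c,.022))
c,a,b=blob(cv2.imread("pics/top7.png"),(376,248,390,264),120,255,near=(383,256)); print("oldface",c,a,onz("top",*c,.024))
g=cv2.cvtColor(cv2.imread("pics/top7.png"),cv2.COLOR_BGR2GRAY); print(g[254:276,221:245])
E
```

```text
pics/top0.png top [232.15 264.62] axes px [17.99 18.32] [0.4679 0.157  0.011 ]
pics/top7.png top [230.95 268.47] axes px [20.98 26.23] [0.4575 0.1599 0.011 ]
pics/top7.png top [383.09 256.13] axes px [16.56 17.26] [ 0.4964 -0.2485  0.014 ]
pics/top0.png top [232.18 264.67] axes px [18.38 18.86] [0.4677 0.1569 0.011 ]
pics/top7.png top [231.69 272.16] axes px [22.57 33.77] [0.4477 0.1576 0.011 ]
pics/top7.png top [383.15 256.19] axes px [17.05 17.66] [ 0.4962 -0.2486  0.014 ]
face [231.47027728 264.31846965] 70.015625 [0.46781031 0.15783101 0.022     ]
face [231.39692519 264.19677198] 73.9375 [0.46813066 0.15803638 0.022     ]
oldface [383.57965127 255.80335424] 82.21875 [ 0.49634219 -0.24779856  0.024     ]
[[189 183 173 172 173 175 173 174 173 171 171 169 169 173 180 186 186 185
  184 184 187 189 189 187]
 [182 179 176 175 171 176 172 168 164 145 131 133 153 161 161 174 186 185
  185 185 187 189 189 188]
 [179 176 178 173 172 170 150 119  79  44  53  43  43  66  64 134 170 183
  182 186 187 188 188 189]
 [171 172 174 171 168 136  81  45  51  39  39  44  34  43  44  34 109 161
  182 
[... 1139 characters left out ...]
73 157  95  45  45  46  99 117 116  93  57  57  57  58  60  61  61
   63  61  63  64  67  67]
 [ 74  84 134 111  46  49  54  59  58  61  58  56  65  62  60  61  63  63
   64  60  67  68  62  65]
 [ 50  55  59  60  57  59  59  59  61  57  62  63  64  62  63  64  65  67
   66  66  67  60  67  67]
 [ 45  52  55  52  55  57  56  59  59  59  64  67  65  67  66  66  66  68
   65  66  65  67  68  70]
 [ 48  50  55  55  56  57  53  53  46  54  63  64  65  70  67  67  67  67
   69  69  66  67  69  68]
 [ 55  52  51  60  54  55  55  53  55  55  47  56  63  66  63  66  67  66
   67  64  68  65  66  69]
 [ 57  53  56  56  55  53  47  57  55  53  52  40  37  54  62  63  70  66
   69  69  69  70  73  67]]
```

>>> {"name": "drive_tool", "arguments": {
  "series": [
    {"dx": 41.2,"dy": 21.5,"dz": -24.9,"ax": 0,"ay": 0,"az": 0,"claw": 1},
    {"dx": 41.2,"dy": 21.5,"dz": -24.9,"ax": 0,"ay": 0,"az": 0,"claw": 1},
    {"dx": 41.2,"dy": 21.5,"dz": -24.9,"ax": 0,"ay": 0,"az": 0,"claw": 1},
    {"dx": 41.2,"dy": 21.5,"dz": -24.9,"ax": 0,"ay": 0,"az": 0,"claw": 1},
    {"dx": 0,"dy": 0,"dz": 0,"ax": -0.122,"ay": 0,"az": -0.121,"claw": 1},
    {"dx": 0,"dy": 0,"dz": 0,"ax": -0.122,"ay": 0,"az": -0.121,"claw": 1},
    {"dx": 0,"dy": 0,"dz": 0,"ax": 0,"ay": 0,"az": 0,"claw": 1}
  ]
}}

```text
time_s: 14.62
tcp_pos: [0.4829, 0.1339, 0.0663]
eef_rot: [[-0.456, 0.767, 0.452], [0.539, 0.642, -0.545], [-0.708, -0.005, -0.706]]
contact_force: [0.8, 0.3, 0.8]
finger_gap: 1.001
grip_force: 0.0
```

```bash
python3 - <<'E'
from h import *
s=st(); t=np.array([.4678,.1573,.002])-RP@m; print(t); go(t+[0,0,.05],RP); go(t,RP)
E
```

```text
t 14.62 q [-21.3  44.5 -37.9 120.9  75.3  74.5 -72.6] p [482.9 133.9  66.3] gap 88.1 grip 0.0 F [0.8 0.3 0.8]
[ 0.48452632  0.13736635 -0.01115219]
turn [-0.005  0.001  0.002] shift now [20.5  3.6 18.2] shift after turn [20.5  3.5 18.3]
turn [-0.005  0.001  0.002] shift now [55.9  3.8 53.6] shift after turn [55.9  3.5 53.6]
```

>>> {"name": "drive_tool", "arguments": {
  "series": [
    {"dx": 10,"dy": 3.8,"dz": 8,"ax": -0.005,"ay": 0.001,"az": 0.002,"claw": 1},
    {"dx": 20,"dy": 0,"dz": 20,"ax": 0,"ay": 0,"az": 0,"claw": 1},
    {"dx": 18,"dy": 0,"dz": 18,"ax": 0,"ay": 0,"az": 0,"claw": 1},
    {"dx": 5,"dy": 0,"dz": 5,"ax": 0,"ay": 0,"az": 0,"claw": 1},
    {"dx": 2,"dy": 0,"dz": 2,"ax": 0,"ay": 0,"az": 0,"claw": 0.7},
    {"dx": 0,"dy": 0,"dz": 0,"ax": 0,"ay": 0,"az": 0,"claw": 0.65}
  ]
}}

```text
time_s: 15.38
tcp_pos: [0.4869, 0.1413, -0.0093]
eef_rot: [[-0.452, 0.766, 0.457], [0.545, 0.643, -0.539], [-0.706, 0.005, -0.708]]
contact_force: [-1.4, 0.2, 0.3]
finger_gap: 0.799
grip_force: 0.0
```

```bash
python3 - <<'E'
from h import *
s=st(); t=np.array([.4678,.1573,.002])-RP@m;  go(t,RP)
E
```

```text
t 15.38 q [-24.   53.8 -34.2 119.   81.9  73.2 -80.1] p [486.9 141.3  -9.3] gap 70.3 grip 0.0 F [-1.4  0.2  0.3]
turn [ 0.004 -0.001 -0.004] shift now [ 0.3 -4.4  2.3] shift after turn [ 0.3 -4.4  2.4]
```

>>> {"name": "drive_tool", "arguments": {
  "series": [
    {"dx": 0.3,"dy": -4.4,"dz": 2,"ax": 0.004,"ay": 0,"az": -0.004,"claw": 0.7},
    {"dx": 0,"dy": 0,"dz": 0,"ax": 0,"ay": 0,"az": 0,"claw": 0.65},
    {"dx": 0,"dy": 0,"dz": 0,"ax": 0,"ay": 0,"az": 0,"claw": 0.6},
    {"dx": 0,"dy": 0,"dz": 0,"ax": 0,"ay": 0,"az": 0,"claw": 0.5},
    {"dx": 0,"dy": 0,"dz": 0,"ax": 0,"ay": 0,"az": 0,"claw": 0.45},
    {"dx": 0,"dy": 0,"dz": 0,"ax": 0,"ay": 0,"az": 0,"claw": 0.45}
  ],
  "squeeze": 8
}}

```text
time_s: 16.12
tcp_pos: [0.4841, 0.1375, -0.011]
eef_rot: [[-0.456, 0.766, 0.454], [0.542, 0.643, -0.541], [-0.706, -0.001, -0.708]]
contact_force: [1.3, 0.4, 2.6]
finger_gap: 0.564
grip_force: 8.0
```

```bash
python3 - <<'E'
from h import *
s=st(); print(np.round(s["eef_rot"],4)); t=np.array([.4678,.1573,.002])-RP@m;  go(t,RP)
i=viewer.camera("top")[:,:,::-1];cv2.imwrite("pics/t8.png",i)
c,a,b=blob(i,(222,255,242,276),120,255,near=(231,264)); print("face",c,a,onz("top",*c,.022))
E
```

```text
t 16.12 q [-23.9  53.9 -34.1 119.4  82.   73.1 -80.2] p [484.1 137.5 -11. ] gap 49.7 grip 8.0 F [1.3 0.4 2.6]
[[-4.558e-01  7.655e-01  4.541e-01]
 [ 5.417e-01  6.434e-01 -5.409e-01]
 [-7.063e-01 -6.000e-04 -7.079e-01]]
turn [ 0.    -0.001  0.001] shift now [-0.2  0.2  0.3] shift after turn [-0.2  0.2  0.3]
face [238.58821283 256.26463849] 23.015625 [0.48953927 0.13953708 0.022     ]
```

>>> {"name": "drive_tool", "arguments": {
  "series": [
    {"dx": 0,"dy": 0,"dz": 0,"ax": 0,"ay": 0,"az": 0,"claw": 0.45},
    {"dx": -5,"dy": 0,"dz": -5,"ax": 0,"ay": 0,"az": 0,"claw": 0.45},
    {"dx": -25,"dy": 0,"dz": -25,"ax": 0,"ay": 0,"az": 0,"claw": 0.45},
    {"dx": -35,"dy": 0,"dz": -35,"ax": 0,"ay": 0,"az": 0,"claw": 0.45},
    {"dx": 0,"dy": 0,"dz": 0,"ax": 0,"ay": 0,"az": 0,"claw": 0.45}
  ],
  "squeeze": 20
}}

```text
time_s: 16.8
tcp_pos: [0.485, 0.1383, 0.0833]
eef_rot: [[-0.453, 0.766, 0.456], [0.544, 0.643, -0.539], [-0.706, 0.004, -0.708]]
contact_force: [0.7, 0.5, -2.1]
finger_gap: 0.562
grip_force: 20.0
```

```bash
python3 - <<'E'
from h import *
s=st(); T=np.array([.6332,.0299,.0470]); go(T-.1*dh+[0,0,.028],RP); go(T+[0,0,.012],RP)
E
```

```text
t 16.8 q [-20.8  42.5 -38.7 120.7  74.   74.7 -71. ] p [485.  138.3  83.3] gap 49.5 grip 20.0 F [ 0.7  0.5 -2.1]
turn [ 0.003 -0.001 -0.002] shift now [-49.5  43.7  61.3] shift after turn [-49.5  43.8  61.2]
turn [ 0.003 -0.001 -0.002] shift now [-109.    43.6  143.3] shift after turn [-108.9   43.8  143.3]
```

>>> {"name": "drive_tool", "arguments": {
  "series": [
    {"dx": -25,"dy": 22,"dz": 30.6,"ax": 0.003,"ay": -0.001,"az": -0.002,"claw": 0.45},
    {"dx": -25,"dy": 22,"dz": 30.6,"ax": 0,"ay": 0,"az": 0,"claw": 0.45},
    {"dx": 0,"dy": 0,"dz": 0,"ax": 0,"ay": 0,"az": 0,"claw": 0.45},
    {"dx": -12,"dy": 0,"dz": 16.4,"ax": 0,"ay": 0,"az": 0,"claw": 0.45},
    {"dx": -12,"dy": 0,"dz": 16.4,"ax": 0,"ay": 0,"az": 0,"claw": 0.45},
    {"dx": -12,"dy": 0,"dz": 16.4,"ax": 0,"ay": 0,"az": 0,"claw": 0.45},
    {"dx": -12,"dy": 0,"dz": 16.4,"ax": 0,"ay": 0,"az": 0,"claw": 0.45},
    {"dx": -11,"dy": 0,"dz": 16,"ax": 0,"ay": 0,"az": 0,"claw": 0.45},
    {"dx": 0,"dy": 0,"dz": 0,"ax": 0,"ay": 0,"az": 0,"claw": 0.45}
  ]
}}

```text
time_s: 17.92
tcp_pos: [0.6326, 0.0269, 0.0564]
eef_rot: [[-0.455, 0.768, 0.45], [0.54, 0.64, -0.546], [-0.707, -0.005, -0.707]]
contact_force: [-0.9, -0.2, 0.3]
finger_gap: 0.558
grip_force: 20.0
```

```bash
python3 - <<'E'
from h import *
s=st(); T=np.array([.6332,.0299,.0470]); go(T+[0,0,.004],RP)
E
```

```text
t 17.93 q [ -7.3  46.2 -30.1 112.7  86.3  65.  -57.8] p [632.6  26.9  56.4] gap 49.1 grip 20.0 F [-0.9 -0.2  0.3]
turn [-0.006  0.     0.001] shift now [5.2 2.4 2.4] shift after turn [5.2 2.4 2.4]
```

>>> {"name": "drive_tool", "arguments": {
  "series": [
    {"dx": 2.6,"dy": 1.2,"dz": 1.2,"ax": -0.003,"ay": 0,"az": 0,"claw": 0.45},
    {"dx": 2.6,"dy": 1.2,"dz": 1.2,"ax": -0.003,"ay": 0,"az": 0.001,"claw": 0.45},
    {"dx": 0,"dy": 0,"dz": 0,"ax": 0,"ay": 0,"az": 0,"claw": 0.45},
    {"dx": 0,"dy": 0,"dz": 0,"ax": 0,"ay": 0,"az": 0,"claw": 0.45}
  ]
}}

```text
time_s: 18.42
tcp_pos: [0.6326, 0.0327, 0.0511]
eef_rot: [[-0.457, 0.763, 0.457], [0.54, 0.646, -0.539], [-0.707, 0.0, -0.708]]
contact_force: [0.0, -0.5, -0.3]
finger_gap: 0.555
grip_force: 20.0
```

```bash
cat >> h.py <<'E'
def face(ref=np.array([295.23,246.46]),z=.080,N=4):
    "new mount's face in the scene view against the old one's place on the dome"
    P=[]
    for k in range(N):
        i=viewer.camera("scene")[:,:,::-1]; P.append(blob(i,(284,234,308,262),90,255,near=(296,246))[0])
    cv2.imwrite("pics/sf.png",i); c=np.mean(P,0); a=onz("scene",*c,z); b=onz("scene",*ref,.078); d=(a-b)*1e3
    print("px",np.round(c,2),"spread",np.round(np.std(P,0),2),"offset mm xy",np.round(d[:2],2),"axial",round(d@dh,2),"lateral",round(d@[.766,.643,0],2)); return i
E
python3 - <<'E'
from h import *
s=st(); T=np.array([.6332,.0299,.0470]); go(T,RP); print(np.round(s["eef_rot"],4))
zb=s["tcp_pos"][2]+.011; i=face(z=zb+.022)
g=cv2.cvtColor(np.ascontiguousarray(i),cv2.COLOR_BGR2GRAY); print(g[234:260,284:308])
E
```

```text
t 18.43 q [ -7.8  46.7 -30.1 112.8  86.9  64.9 -58.7] p [632.6  32.7  51.1] gap 48.9 grip 20.0 F [ 0.  -0.5 -0.3]
turn [ 0.003 -0.001  0.003] shift now [ 1.1 -1.3  4.6] shift after turn [ 1.1 -1.3  4.6]
[[-4.569e-01  7.634e-01  4.566e-01]
 [ 5.403e-01  6.459e-01 -5.393e-01]
 [-7.066e-01  3.000e-04 -7.076e-01]]
px [296.14 244.37] spread [0.02 0.02] offset mm xy [-0.56  4.02] axial -3.44 lateral 2.16
[[ 35  21  24  28  24  20  22  20  21  22  24  21  32  48  64  69  71  80
  102 132 156 168 172 168]
 [ 35  20  23  24  20  18  19  19  17  19  23  21  29  49  64  72  73  73
   83 108 135 157 169 169]
 [ 38  23  23  23  21  29  36  37  22  19  20  23  32  50  64  71  74  72
   72  85 111 138 159 166]
 [ 39  25  20  20  40  78 102  97  58  26  18  18  34  51  64  72  72  72
   69  72  86 114 140 158]
 [ 37  20  18  28  73 132 161 143  89  34  20  22  35  51  63  72  73  72
   71  70  73  91 119 144]
 [ 34  14  15  32  90 141 140 107  69  29  20  27  40  51  62  69  72  72
   71  73  71  76  95 125]
 [ 35  17  15  34  88 124  96  50  29  18  36  65  84  73  61  67  73  71
   73  73  72  72 
[... 1228 characters left out ...]
72  83  87  88  82  58  31   8   3   5   5   2   0   3   8   8  15
   32  46  58  64  71  73]
 [ 58  78  82  86  88  92  82  58  31  14  10   7   9   7   8  14  24  39
   51  62  64  64  69  71]
 [ 66  79  82  85  89  93  92  86  62  46  38  37  33  32  37  45  54  65
   67  70  70  62  64  72]
 [ 71  81  84  85  88  90  94  93  85  78  75  73  64  62  70  79  87  85
   81  87  84  65  64  71]
 [ 72  80  85  85  87  88  89  91  92  90  89  87  80  76  84 102 121 114
  103 108  92  70  64  71]
 [ 70  80  84  84  87  87  88  90  91  93  89  89  85  87 101 119 127 123
  118 111  87  70  63  62]
 [ 65  79  81  84  86  85  88  86  87  88  90  89  97 105 122 125 121 120
  116 107  84  69  61  60]]
```

>>> {"name": "drive_tool", "arguments": {
  "series": [
    {"dx": -2.4,"dy": -1.6,"dz": 2.4,"ax": 0.003,"ay": -0.001,"az": 0.003,"claw": 0.45},
    {"dx": 0,"dy": 0,"dz": 0,"ax": 0,"ay": 0,"az": 0,"claw": 0.45},
    {"dx": 0,"dy": 0,"dz": 0,"ax": 0,"ay": 0,"az": 0,"claw": 0.45}
  ]
}}

```text
time_s: 19.0
tcp_pos: [0.6337, 0.0285, 0.0511]
eef_rot: [[-0.454, 0.767, 0.454], [0.542, 0.642, -0.542], [-0.707, 0.0, -0.707]]
contact_force: [-0.6, -0.4, -1.2]
finger_gap: 0.563
grip_force: 20.0
```

```bash
python3 - <<'E'
from h import *
s=st(); p=s["tcp_pos"];print("ax",p@dh,"lat",p@[.766,.643,0]); print(np.round(s["eef_rot"],4))
zb=s["tcp_pos"][2]+.011; i=face(z=zb+.022)
T=np.array([.6332,.0299,.0470])+.001*dh; go(T,RP)
E
```

```text
t 19.0 q [ -7.5  46.7 -29.9 112.7  87.   64.9 -58.6] p [633.7  28.5  51.1] gap 49.5 grip 20.0 F [-0.6 -0.4 -1.2]
ax 0.3855853013052092 lat 0.5037406989467966
[[-4.537e-01  7.666e-01  4.544e-01]
 [ 5.420e-01  6.421e-01 -5.421e-01]
 [-7.074e-01  3.000e-04 -7.068e-01]]
px [295.54 245.26] spread [0.04 0.03] offset mm xy [0.53 0.5 ] axial -0.04 lateral 0.72
turn [-0.     0.    -0.001] shift now [3.  0.4 2.7] shift after turn [3.  0.4 2.7]
```

Visual and grip-based references agree: 0.7 mm lateral to correct. Then lower.

>>> {"name": "drive_tool", "arguments": {
  "series": [
    {"dx": 1.1,"dy": -0.7,"dz": 1.1,"ax": 0,"ay": 0,"az": 0,"claw": 0.45},
    {"dx": 0.8,"dy": 0,"dz": 0.8,"ax": 0,"ay": 0,"az": 0,"claw": 0.45},
    {"dx": 0.5,"dy": 0,"dz": 0.5,"ax": 0,"ay": 0,"az": 0,"claw": 0.45},
    {"dx": 0,"dy": 0,"dz": 0,"ax": 0,"ay": 0,"az": 0,"claw": 0.45},
    {"dx": 0,"dy": 0,"dz": 0,"ax": 0,"ay": 0,"az": 0,"claw": 0.45}
  ]
}}

```text
time_s: 19.82
tcp_pos: [0.6332, 0.0282, 0.0477]
eef_rot: [[-0.454, 0.767, 0.455], [0.542, 0.642, -0.542], [-0.707, 0.0, -0.707]]
contact_force: [-0.4, 0.2, -1.4]
finger_gap: 0.557
grip_force: 20.0
```

```bash
python3 - <<'E'
from h import *
s=st(); p=s["tcp_pos"];print("ax",p@dh,"lat",p@[.766,.643,0]); print(np.round(s["eef_rot"],4))
face(z=p[2]+.033)
E
```

```text
t 19.82 q [ -7.6  47.1 -29.8 112.8  87.3  64.8 -59. ] p [633.2  28.2  47.7] gap 49.0 grip 20.0 F [-0.4  0.2 -1.4]
ax 0.3855275072372514 lat 0.5031601560333547
[[-4.537e-01  7.665e-01  4.546e-01]
 [ 5.419e-01  6.422e-01 -5.421e-01]
 [-7.074e-01  4.000e-04 -7.068e-01]]
px [295.37 246.04] spread [0. 0.] offset mm xy [ 0.52 -0.06] axial 0.38 lateral 0.37
```

>>> {"name": "drive_tool", "arguments": {
  "series": [
    {"dx": 0.3,"dy": -0.1,"dz": 0.2,"ax": 0,"ay": 0,"az": 0,"claw": 0.45},
    {"dx": 0.3,"dy": -0.1,"dz": 0.2,"ax": 0,"ay": 0,"az": 0,"claw": 0.45},
    {"dx": 0,"dy": 0,"dz": 0,"ax": 0,"ay": 0,"az": 0,"claw": 0.45}
  ]
}}

```text
time_s: 20.4
tcp_pos: [0.6329, 0.0282, 0.0471]
eef_rot: [[-0.454, 0.767, 0.455], [0.542, 0.642, -0.542], [-0.708, 0.0, -0.707]]
contact_force: [0.5, 0.2, 0.0]
finger_gap: 0.56
grip_force: 20.0
```

>>> {"name": "drive_tool", "arguments": {
  "series": [
    {"dx": 0.2,"dy": 0,"dz": 0.2,"ax": 0,"ay": 0,"az": 0,"claw": 0.45},
    {"dx": 0.1,"dy": 0,"dz": 0.1,"ax": 0,"ay": 0,"az": 0,"claw": 0.45},
    {"dx": 0,"dy": 0,"dz": 0,"ax": 0,"ay": 0,"az": 0,"claw": 0.45}
  ]
}}

```text
time_s: 20.78
tcp_pos: [0.633, 0.0281, 0.0469]
eef_rot: [[-0.453, 0.767, 0.455], [0.542, 0.642, -0.542], [-0.708, 0.001, -0.706]]
contact_force: [-1.5, -0.2, 3.2]
finger_gap: 0.552
grip_force: 20.0
```

```bash
python3 - <<'E'
from h import *
s=st(); face()
E
```

```text
t 20.77 q [ -7.6  47.2 -29.8 112.8  87.4  64.8 -59.2] p [633.   28.1  46.9] gap 48.6 grip 20.0 F [-1.5 -0.2  3.2]
px [295.29 246.17] spread [0. 0.] offset mm xy [ 0.35 -0.18] axial 0.36 lateral 0.16
```

On the dome, 3 N contact, within 0.4 mm. Ease the grip and release.

>>> {"name": "drive_tool", "arguments": {
  "series": [
    {"dx": 0,"dy": 0,"dz": 0,"ax": 0,"ay": 0,"az": 0,"claw": 0.45},
    {"dx": 0,"dy": 0,"dz": 0,"ax": 0,"ay": 0,"az": 0,"claw": 0.45},
    {"dx": 0,"dy": 0,"dz": 0,"ax": 0,"ay": 0,"az": 0,"claw": 0.59},
    {"dx": 0,"dy": 0,"dz": 0,"ax": 0,"ay": 0,"az": 0,"claw": 0.61},
    {"dx": 0,"dy": 0,"dz": 0,"ax": 0,"ay": 0,"az": 0,"claw": 0.63},
    {"dx": 0,"dy": 0,"dz": 0,"ax": 0,"ay": 0,"az": 0,"claw": 0.65},
    {"dx": 0,"dy": 0,"dz": 0,"ax": 0,"ay": 0,"az": 0,"claw": 0.65}
  ],
  "squeeze": 3
}}

```text
time_s: 21.85
tcp_pos: [0.6329, 0.0282, 0.0465]
eef_rot: [[-0.454, 0.766, 0.454], [0.542, 0.642, -0.542], [-0.707, 0.0, -0.707]]
contact_force: [-0.0, -0.2, -0.5]
finger_gap: 0.652
grip_force: 0.0
```

```bash
python3 - <<'E'
from h import *
s=st(); face(); face()
E
```

```text
t 21.85 q [ -7.6  47.2 -29.8 112.8  87.4  64.8 -59.2] p [632.9  28.2  46.5] gap 57.4 grip 0.0 F [-0.  -0.2 -0.5]
px [295.09 246.06] spread [0.01 0.  ] offset mm xy [-0.33 -0.32] axial 0.04 lateral -0.46
px [295.09 246.06] spread [0. 0.] offset mm xy [-0.34 -0.34] axial 0.04 lateral -0.47
```

Mount rests by itself, within 0.5 mm. Retract straight back, then rise.

>>> {"name": "drive_tool", "arguments": {
  "series": [
    {"dx": 0,"dy": 0,"dz": 0,"ax": 0,"ay": 0,"az": 0,"claw": 0.8},
    {"dx": 0,"dy": 0,"dz": 0,"ax": 0,"ay": 0,"az": 0,"claw": 0.8},
    {"dx": 5,"dy": 0,"dz": -5,"ax": 0,"ay": 0,"az": 0,"claw": 0.8},
    {"dx": 15,"dy": 0,"dz": -15,"ax": 0,"ay": 0,"az": 0,"claw": 0.8},
    {"dx": 25,"dy": 0,"dz": -25,"ax": 0,"ay": 0,"az": 0,"claw": 0.8},
    {"dx": 25,"dy": 0,"dz": -25,"ax": 0,"ay": 0,"az": 0,"claw": 0.8},
    {"dx": 25,"dy": 0,"dz": -25,"ax": 0,"ay": 0,"az": 0,"claw": 0.4},
    {"dx": -20,"dy": -20,"dz": -30,"ax": 0,"ay": 0,"az": 0,"claw": 0},
    {"dx": -20,"dy": -20,"dz": -30,"ax": 0,"ay": 0,"az": 0,"claw": 0},
    {"dx": 0,"dy": 0,"dz": 0,"ax": 0,"ay": 0,"az": 0,"claw": 0}
  ],
  "squeeze": 20
}}

```text
time_s: 23.5
tcp_pos: [0.5059, 0.1181, 0.119]
eef_rot: [[-0.454, 0.764, 0.458], [0.541, 0.645, -0.54], [-0.708, 0.003, -0.707]]
contact_force: [0.3, 0.2, -0.7]
finger_gap: 0.371
grip_force: 0.0
```

```bash
python3 - <<'E'
from h import *
s=st(); face()
R=Rt(-100,0); go([.48,-.05,.32],R); 
print(Ro.from_matrix(s["eef_rot"].T@Rt(-50,0)).as_rotvec())
E
```

```text
t 23.5 q [-16.6  38.  -39.6 120.5  73.   74.  -64.8] p [505.9 118.1 119. ] gap 32.6 grip 0.0 F [ 0.3  0.2 -0.7]
px [295.1  246.06] spread [0. 0.] offset mm xy [-0.33 -0.32] axial 0.03 lateral -0.46
turn [0.342 0.734 0.826] shift now [-222.1 -127.5  -65.7] shift after turn [-168.7    2.7 -203.6]
[0.00375204 0.78612471 0.00139434]
```

>>> {"name": "drive_tool", "arguments": {
  "series": [
    {"dx": 0,"dy": -16,"dz": 0,"ax": 0,"ay": 0.157,"az": 0,"claw": 0},
    {"dx": 0,"dy": -16,"dz": 0,"ax": 0,"ay": 0.157,"az": 0,"claw": 0},
    {"dx": 0,"dy": -16,"dz": 0,"ax": 0,"ay": 0.157,"az": 0,"claw": 0},
    {"dx": 0,"dy": -16,"dz": -10,"ax": 0,"ay": 0.157,"az": 0,"claw": 0},
    {"dx": 0,"dy": -16,"dz": -20,"ax": 0,"ay": 0.157,"az": 0,"claw": 0},
    {"dx": 0,"dy": 0,"dz": -40,"ax": 0,"ay": 0,"az": 0.175,"claw": 0},
    {"dx": 0,"dy": 0,"dz": -40,"ax": 0,"ay": 0,"az": 0.175,"claw": 0},
    {"dx": 0,"dy": 0,"dz": -40,"ax": 0,"ay": 0,"az": 0.175,"claw": 0},
    {"dx": 0,"dy": 0,"dz": -40,"ax": 0,"ay": 0,"az": 0.175,"claw": 0},
    {"dx": 0,"dy": 0,"dz": -40,"ax": 0,"ay": 0,"az": 0.175,"claw": 0},
    {"dx": 0,"dy": 0,"dz": 0,"ax": 0,"ay": 0,"az": 0,"claw": 0}
  ]
}}

```text
time_s: 25.08
tcp_pos: [0.4431, 0.0701, 0.3485]
eef_rot: [[0.178, 0.984, 0.005], [0.984, -0.178, -0.0], [0.001, 0.005, -1.0]]
contact_force: [-0.2, 0.1, -0.7]
finger_gap: 0.007
grip_force: 0.0
```

```bash
python3 - <<'E'
from h import *
s=st(); print(np.round(s["eef_rot"],3))
R=Rt(-100,0); go([.45,-.135,.33],R); go([.603,-.1356,.33],R)
E
```

```text
t 25.07 q [ 39.8   7.8 -58.9 103.3   7.1  72.5 -31.2] p [443.1  70.1 348.5] gap 0.6 grip 0.0 F [-0.2  0.1 -0.7]
[[ 0.178  0.984  0.005]
 [ 0.984 -0.178 -0.   ]
 [ 0.001  0.005 -1.   ]]
turn [ 0.005 -0.001 -0.005] shift now [-200.6   43.3   18.5] shift after turn [-200.8   42.4   18.5]
turn [ 0.005 -0.001 -0.005] shift now [-173.9  193.9   19.2] shift after turn [-174.8  193.2   18.5]
```

>>> {"name": "drive_tool", "arguments": {
  "series": [
    {"dx": -50,"dy": 10.8,"dz": 4.6,"ax": 0.005,"ay": -0.001,"az": -0.005,"claw": 0},
    {"dx": -50,"dy": 10.8,"dz": 4.6,"ax": 0,"ay": 0,"az": 0,"claw": 0},
    {"dx": -50,"dy": 10.8,"dz": 4.6,"ax": 0,"ay": 0,"az": 0,"claw": 0},
    {"dx": -50,"dy": 10.8,"dz": 4.6,"ax": 0,"ay": 0,"az": 0,"claw": 0},
    {"dx": 8.8,"dy": 50,"dz": 0,"ax": 0,"ay": 0,"az": 0,"claw": 0},
    {"dx": 8.8,"dy": 50,"dz": 0,"ax": 0,"ay": 0,"az": 0,"claw": 0},
    {"dx": 8.8,"dy": 50,"dz": 0,"ax": 0,"ay": 0,"az": 0,"claw": 0},
    {"dx": 0,"dy": 0,"dz": 0,"ax": 0,"ay": 0,"az": 0,"claw": 0}
  ]
}}

```text
time_s: 26.08
tcp_pos: [0.6031, -0.1334, 0.3234]
eef_rot: [[0.169, 0.986, -0.008], [0.986, -0.169, 0.003], [0.002, -0.009, -1.0]]
contact_force: [-1.0, -0.6, 0.6]
finger_gap: 0.004
grip_force: 0.0
```

```bash
python3 - <<'E'
from h import *
s=st(); print(np.round(s["eef_rot"],3)); R=Rt(-100,0); go([.603,-.1356,.30],R)
for n in("top","scene"): cv2.imwrite(f"pics/{n}9.png",viewer.camera(n)[:,:,::-1])
a=cv2.imread("pics/top9.png")[155:235,320:400];b=cv2.imread("pics/scene9.png")[175:275,210:310]
cv2.imwrite("pics/c9.png",np.hstack([cv2.resize(i,(395,395),interpolation=cv2.INTER_CUBIC) for i in(a,b)]))
E
```

```text
t 26.07 q [ 40.   29.2 -47.3  82.1  21.3  78.4 -17.8] p [ 603.1 -133.4  323.4] gap 0.4 grip 0.0 F [-1.  -0.6  0.6]
[[ 0.169  0.986 -0.008]
 [ 0.986 -0.169  0.003]
 [ 0.002 -0.009 -1.   ]]
turn [-0.009 -0.002  0.005] shift now [-2.2  0.5 23.4] shift after turn [-2.2  0.3 23.4]
```

View pics/c9.png

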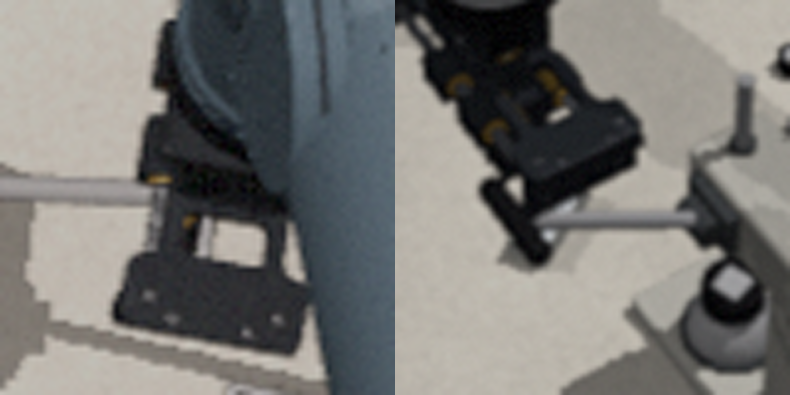

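The gripper is directly above the cross grip (scene panel: bar at (515,220)), mount sits square on the dome (730,285). Descend to contact.

>>> {"name": "drive_tool", "arguments": {
  "series": [
    {"dx": -1,"dy": 0.3,"dz": 12,"ax": -0.005,"ay": -0.002,"az": 0.005,"claw": 0},
    {"dx": -1,"dy": 0,"dz": 11,"ax": -0.004,"ay": 0,"az": 0,"claw": 0},
    {"dx": 0,"dy": 0,"dz": 3,"ax": 0,"ay": 0,"az": 0,"claw": 0},
    {"dx": 0,"dy": 0,"dz": 3,"ax": 0,"ay": 0,"az": 0,"claw": 0},
    {"dx": 0,"dy": 0,"dz": 3,"ax": 0,"ay": 0,"az": 0,"claw": 0},
    {"dx": 0,"dy": 0,"dz": 0,"ax": 0,"ay": 0,"az": 0,"claw": 0}
  ]
}}

```text
time_s: 26.92
tcp_pos: [0.6015, -0.1365, 0.2954]
eef_rot: [[0.177, 0.984, 0.004], [0.984, -0.177, -0.004], [-0.003, 0.005, -1.0]]
contact_force: [0.3, 0.5, 0.1]
finger_gap: 0.005
grip_force: 0.0
```

>>> {"name": "drive_tool", "arguments": {
  "series": [
    {"dx": 0,"dy": 0,"dz": 3,"ax": 0,"ay": 0,"az": 0,"claw": 0},
    {"dx": 0,"dy": 0,"dz": 3,"ax": 0,"ay": 0,"az": 0,"claw": 0},
    {"dx": 0,"dy": 0,"dz": 3,"ax": 0,"ay": 0,"az": 0,"claw": 0},
    {"dx": 0,"dy": 0,"dz": 0,"ax": 0,"ay": 0,"az": 0,"claw": 0}
  ]
}}

```text
time_s: 27.42
tcp_pos: [0.6014, -0.1366, 0.2861]
eef_rot: [[0.177, 0.984, 0.004], [0.984, -0.177, -0.004], [-0.003, 0.004, -1.0]]
contact_force: [0.5, 0.3, 0.7]
finger_gap: 0.007
grip_force: 0.0
```

>>> {"name": "drive_tool", "arguments": {
  "series": [
    {"dx": 0,"dy": 0,"dz": 2,"ax": 0,"ay": 0,"az": 0,"claw": 0},
    {"dx": 0,"dy": 0,"dz": 2,"ax": 0,"ay": 0,"az": 0,"claw": 0},
    {"dx": 0,"dy": 0,"dz": 0,"ax": 0,"ay": 0,"az": 0,"claw": 0}
  ]
}}

```text
time_s: 27.8
tcp_pos: [0.6014, -0.1366, 0.2823]
eef_rot: [[0.177, 0.984, 0.004], [0.984, -0.177, -0.004], [-0.003, 0.005, -1.0]]
contact_force: [0.5, 0.2, -0.3]
finger_gap: 0.005
grip_force: 0.0
```

>>> {"name": "drive_tool", "arguments": {
  "series": [
    {"dx": 0,"dy": 0,"dz": 2,"ax": 0,"ay": 0,"az": 0,"claw": 0},
    {"dx": 0,"dy": 0,"dz": 2,"ax": 0,"ay": 0,"az": 0,"claw": 0},
    {"dx": 0,"dy": 0,"dz": 2,"ax": 0,"ay": 0,"az": 0,"claw": 0},
    {"dx": 0,"dy": 0,"dz": 2,"ax": 0,"ay": 0,"az": 0,"claw": 0},
    {"dx": 0,"dy": 0,"dz": 0,"ax": 0,"ay": 0,"az": 0,"claw": 0}
  ]
}}

```text
time_s: 28.42
tcp_pos: [0.6017, -0.1387, 0.275]
eef_rot: [[0.179, 0.984, 0.005], [0.984, -0.179, -0.007], [-0.006, 0.006, -1.0]]
contact_force: [-1.8, -4.0, 5.8]
finger_gap: 0.005
grip_force: 2.7
```

```bash
python3 - <<'E'
from h import *
s=st(); i=viewer.camera("scene")[:,:,::-1]; cv2.imwrite("pics/s10.png",i); face()
c,a,b=blob(i,(228,214,256,246),0,50);print(c,a,b)
g=lambda im:cv2.cvtColor(np.ascontiguousarray(im),cv2.COLOR_BGR2GRAY)
print(g(cv2.imread("pics/scene0.png"))[216:246,230:252]);print(g(i)[216:246,230:252])
E
```

```text
t 28.43 q [ 40.3  30.5 -46.4  86.9  23.2  72.1 -19.5] p [ 601.7 -138.7  275. ] gap 0.5 grip 2.7 F [-1.8 -4.   5.8]
px [295.1  246.06] spread [0. 0.] offset mm xy [-0.31 -0.32] axial 0.05 lateral -0.45
[242.97712566 225.98977817] 600.640625 [ 0.     0.    28.    29.875]
[[164 163 160 161 160 164 165 164 162 159 157 159 159 158 159 160 158 157
  157 157 161 160]
 [165 164 162 162 160 163 165 164 161 160 158 158 159 159 158 158 158 157
  156 159 166 164]
 [165 165 165 159 154 157 165 165 162 161 159 159 159 159 159 159 160 158
  155 163 172 172]
 [167 162 152 134 114 128 151 158 164 165 161 162 161 161 160 158 160 158
  159 169 174 174]
 [163 143 101  68  50  62  93 131 155 163 162 162 162 163 158 157 157 161
  169 174 175 174]
 [154 113  52  15   8  14  37  84 130 158 162 163 163 162 161 157 156 163
  173 174 173 173]
 [145  82  20   9  11  14  11  47 102 149 162 163 161 163 161 154 158 169
  174 174 175 172]
 [146  77  16   9  13  12  11  24  65 116 150 160 164 162 159 160 166 174
  174 174 174 174]
 [147  94  34   5  10  16  12  15  28  68 117 153 164 161 157 161 171 174
  174 175 17
[... 4051 characters left out ...]
4   9  14  15  15  11  15  20
   13  14  12  10]
 [179 177 180 183 185 179 154 114  91  69  32  14  14   7  15  14  14  18
   12   7   6  17]
 [178 178 181 182 182 165 126 103 102  89  64  33  14  12  11  16  15  17
   12  16  36  64]
 [179 179 180 181 180 164 133 126 123 106  91  55  23   9  11   6  12  15
   37  65  95 125]
 [182 182 180 183 184 179 173 172 163 138 118  76  31   6   8  19  37  64
   92 123 149 158]
 [184 185 183 183 185 185 183 184 182 178 165 123  64  28  40  64  98 131
  152 164 171 169]
 [184 184 184 183 185 185 184 182 185 190 187 166 124  92 108 134 157 177
  183 183 184 181]
 [183 184 184 186 186 187 185 183 185 187 189 184 171 161 174 180 181 184
  185 185 184 184]]
```

Contact made and the lever starts to move (force along the arc). Follow the grip's arc down.

>>> {"name": "drive_tool", "arguments": {
  "series": [
    {"dx": -9,"dy": 0,"dz": 10,"ax": 0,"ay": 0,"az": 0,"claw": 0},
    {"dx": -6.9,"dy": 0,"dz": 16.4,"ax": 0,"ay": 0,"az": 0,"claw": 0},
    {"dx": -5.2,"dy": 0,"dz": 17,"ax": 0,"ay": 0,"az": 0,"claw": 0},
    {"dx": -3.4,"dy": 0,"dz": 17.4,"ax": 0,"ay": 0,"az": 0,"claw": 0},
    {"dx": 0,"dy": 0,"dz": 0,"ax": 0,"ay": 0,"az": 0,"claw": 0}
  ]
}}

```text
time_s: 29.3
tcp_pos: [0.597, -0.1629, 0.2129]
eef_rot: [[0.179, 0.984, 0.003], [0.984, -0.179, -0.005], [-0.005, 0.004, -1.0]]
contact_force: [-2.1, -3.3, 6.7]
finger_gap: 0.008
grip_force: 2.5
```

```bash
python3 - <<'E'
from h import *
s=st(); print(np.round(s["eef_rot"],3)); face()
E
```

```text
t 29.3 q [ 41.5  33.8 -44.7  90.8  25.7  65.9 -19.2] p [ 597.  -162.9  212.9] gap 0.7 grip 2.5 F [-2.1 -3.3  6.7]
[[ 0.179  0.984  0.003]
 [ 0.984 -0.179 -0.005]
 [-0.005  0.004 -1.   ]]
px [295.29 246.02] spread [0. 0.] offset mm xy [-0.05  0.19] axial -0.18 lateral 0.09
```

>>> {"name": "drive_tool", "arguments": {
  "series": [
    {"dx": -1.9,"dy": 0,"dz": 18,"ax": 0,"ay": 0,"az": 0,"claw": 0},
    {"dx": 0,"dy": 0,"dz": 17.8,"ax": 0,"ay": 0,"az": 0,"claw": 0},
    {"dx": 1.9,"dy": 0,"dz": 17.7,"ax": 0,"ay": 0,"az": 0,"claw": 0},
    {"dx": 3.7,"dy": 0,"dz": 17.4,"ax": 0,"ay": 0,"az": 0,"claw": 0},
    {"dx": 2.5,"dy": 0,"dz": 8,"ax": 0,"ay": 0,"az": 0,"claw": 0},
    {"dx": 0,"dy": 0,"dz": 0,"ax": 0,"ay": 0,"az": 0,"claw": 0}
  ]
}}

```text
time_s: 30.25
tcp_pos: [0.5993, -0.1559, 0.1354]
eef_rot: [[0.177, 0.984, 0.005], [0.984, -0.177, -0.005], [-0.004, 0.006, -1.0]]
contact_force: [-0.9, -5.4, 6.8]
finger_gap: 0.006
grip_force: 3.2
```

```bash
python3 - <<'E'
from h import *
s=st(); face()
E
```

```text
t 30.25 q [ 39.2  38.5 -42.1  94.7  29.8  58.2 -22.9] p [ 599.3 -155.9  135.4] gap 0.5 grip 3.2 F [-0.9 -5.4  6.8]
px [294.67 243.56] spread [3.06 0.67] offset mm xy [-7.6   5.08] axial -8.78 lateral -2.55
```

>>> {"name": "drive_tool", "arguments": {
  "series": [
    {"dx": 0,"dy": 0,"dz": 5,"ax": 0,"ay": 0,"az": 0,"claw": 0},
    {"dx": 1,"dy": 0,"dz": 5,"ax": 0,"ay": 0,"az": 0,"claw": 0},
    {"dx": 1,"dy": 0,"dz": 4,"ax": 0,"ay": 0,"az": 0,"claw": 0},
    {"dx": 0,"dy": 0,"dz": 0,"ax": 0,"ay": 0,"az": 0,"claw": 0}
  ]
}}

```text
time_s: 30.95
tcp_pos: [0.6001, -0.1523, 0.1222]
eef_rot: [[0.176, 0.984, 0.006], [0.984, -0.176, -0.003], [-0.002, 0.006, -1.0]]
contact_force: [-1.3, -1.3, 7.3]
finger_gap: 0.007
grip_force: 3.9
```

>>> {"name": "drive_tool", "arguments": {
  "series": [
    {"dx": 0.6,"dy": 0,"dz": 2,"ax": 0,"ay": 0,"az": 0,"claw": 0},
    {"dx": 0.6,"dy": 0,"dz": 2,"ax": 0,"ay": 0,"az": 0,"claw": 0},
    {"dx": 0.4,"dy": 0,"dz": 1.5,"ax": 0,"ay": 0,"az": 0,"claw": 0},
    {"dx": 0,"dy": 0,"dz": 0,"ax": 0,"ay": 0,"az": 0,"claw": 0}
  ]
}}

```text
time_s: 31.45
tcp_pos: [0.6005, -0.1506, 0.117]
eef_rot: [[0.176, 0.984, 0.006], [0.984, -0.176, -0.003], [-0.002, 0.006, -1.0]]
contact_force: [-1.9, -1.5, 9.0]
finger_gap: 0.006
grip_force: 4.3
```

>>> {"name": "drive_tool", "arguments": {
  "series": [
    {"dx": 0.5,"dy": 0,"dz": 1.5,"ax": 0,"ay": 0,"az": 0,"claw": 0},
    {"dx": 0.5,"dy": 0,"dz": 1.5,"ax": 0,"ay": 0,"az": 0,"claw": 0},
    {"dx": 0,"dy": 0,"dz": 0,"ax": 0,"ay": 0,"az": 0,"claw": 0}
  ]
}}

```text
time_s: 31.82
tcp_pos: [0.6007, -0.1495, 0.114]
eef_rot: [[0.176, 0.984, 0.006], [0.984, -0.176, -0.003], [-0.002, 0.006, -1.0]]
contact_force: [-2.3, -1.8, 9.7]
finger_gap: 0.002
grip_force: 4.4
```

```bash
python3 - <<'E'
from h import *
s=st()
i=viewer.camera("scene")[:,:,::-1];cv2.imwrite("pics/s11.png",i)
E
```

```text
t 31.82 q [ 38.2  40.  -41.4  95.6  31.   56.1 -24.3] p [ 600.7 -149.5  114. ] gap 0.1 grip 4.4 F [-2.3 -1.8  9.7]
```

>>> {"name": "drive_tool", "arguments": {
  "series": [
    {"dx": 0.3,"dy": 0,"dz": 1,"ax": 0,"ay": 0,"az": 0,"claw": 0},
    {"dx": 0.3,"dy": 0,"dz": 1,"ax": 0,"ay": 0,"az": 0,"claw": 0},
    {"dx": 0,"dy": 0,"dz": 0,"ax": 0,"ay": 0,"az": 0,"claw": 0}
  ]
}}

```text
time_s: 32.25
tcp_pos: [0.6009, -0.1488, 0.1121]
eef_rot: [[0.176, 0.984, 0.006], [0.984, -0.176, -0.003], [-0.002, 0.006, -1.0]]
contact_force: [-1.2, -0.6, 9.2]
finger_gap: 0.006
grip_force: 4.5
```

>>> {"name": "drive_tool", "arguments": {
  "series": [
    {"dx": 0.3,"dy": 0,"dz": 1,"ax": 0,"ay": 0,"az": 0,"claw": 0},
    {"dx": 0.3,"dy": 0,"dz": 1,"ax": 0,"ay": 0,"az": 0,"claw": 0},
    {"dx": 0.3,"dy": 0,"dz": 1,"ax": 0,"ay": 0,"az": 0,"claw": 0},
    {"dx": 0,"dy": 0,"dz": 0,"ax": 0,"ay": 0,"az": 0,"claw": 0}
  ]
}}

```text
time_s: 32.75
tcp_pos: [0.6012, -0.1481, 0.1102]
eef_rot: [[0.176, 0.984, 0.006], [0.984, -0.176, -0.004], [-0.003, 0.007, -1.0]]
contact_force: [-4.5, -1.4, 16.7]
finger_gap: 0.006
grip_force: 8.1
```

>>> {"name": "drive_tool", "arguments": {
  "series": [
    {"dx": 0.1,"dy": 0,"dz": 1,"ax": 0,"ay": 0,"az": 0,"claw": 0},
    {"dx": 0,"dy": 0,"dz": 0,"ax": 0,"ay": 0,"az": 0,"claw": 0},
    {"dx": 0,"dy": 0,"dz": 0,"ax": 0,"ay": 0,"az": 0,"claw": 0}
  ]
}}

```text
time_s: 33.12
tcp_pos: [0.6012, -0.1481, 0.1099]
eef_rot: [[0.176, 0.984, 0.006], [0.984, -0.176, -0.004], [-0.003, 0.007, -1.0]]
contact_force: [-7.0, -1.7, 23.0]
finger_gap: 0.008
grip_force: 10.8
```

Hard stop reached (0.3 mm per 1 mm commanded, 23 N). Ride the lever back up along the arc and clear.

>>> {"name": "drive_tool", "arguments": {
  "series": [
    {"dx": -2,"dy": 0,"dz": -6,"ax": 0,"ay": 0,"az": 0,"claw": 0},
    {"dx": -3.6,"dy": 0,"dz": -10,"ax": 0,"ay": 0,"az": 0,"claw": 0},
    {"dx": -5.2,"dy": 0,"dz": -17,"ax": 0,"ay": 0,"az": 0,"claw": 0},
    {"dx": -3.4,"dy": 0,"dz": -17.4,"ax": 0,"ay": 0,"az": 0,"claw": 0},
    {"dx": -1.6,"dy": 0,"dz": -17.8,"ax": 0,"ay": 0,"az": 0,"claw": 0},
    {"dx": 0.3,"dy": 0,"dz": -17.8,"ax": 0,"ay": 0,"az": 0,"claw": 0},
    {"dx": 2.2,"dy": 0,"dz": -17.6,"ax": 0,"ay": 0,"az": 0,"claw": 0},
    {"dx": 4,"dy": 0,"dz": -17.4,"ax": 0,"ay": 0,"az": 0,"claw": 0},
    {"dx": 5.8,"dy": 0,"dz": -16.8,"ax": 0,"ay": 0,"az": 0,"claw": 0},
    {"dx": 7.5,"dy": 0,"dz": -16,"ax": 0,"ay": 0,"az": 0,"claw": 0},
    {"dx": 9,"dy": 0,"dz": -15,"ax": 0,"ay": 0,"az": 0,"claw": 0},
    {"dx": 2,"dy": 0,"dz": -10,"ax": 0,"ay": 0,"az": 0,"claw": 0},
    {"dx": 0,"dy": 0,"dz": -35,"ax": 0,"ay": 0,"az": 0,"claw": 0},
    {"dx": 0,"dy": -50,"dz": 0,"ax": 0,"ay": 0,"az": 0,"claw": 0},
    {"dx": 0,"dy": -50,"dz": 0,"ax": 0,"ay": 0,"az": 0,"claw": 0},
    {"dx": 0,"dy": -50,"dz": 0,"ax": 0,"ay": 0,"az": 0,"claw": 0},
    {"dx": 0,"dy": 0,"dz": 0,"ax": 0,"ay": 0,"az": 0,"claw": 0},
    {"dx": 0,"dy": 0,"dz": 0,"ax": 0,"ay": 0,"az": 0,"claw": 0}
  ]
}}

```text
time_s: 35.38
tcp_pos: [0.4546, -0.1079, 0.3196]
eef_rot: [[0.178, 0.984, 0.005], [0.984, -0.178, -0.005], [-0.004, 0.005, -1.0]]
contact_force: [0.6, 0.3, 0.5]
finger_gap: 0.003
grip_force: 0.0
```

```bash
python3 - <<'E'
from h import *
s=st(); i=face(); face()
print("grip",blob(i,(225,214,254,248),0,50)[0],"ref 240.34 231.14")
a=i[180:310,165:345]; t=viewer.camera("top")[:,:,::-1]; cv2.imwrite("pics/topF.png",t)
b=t[140:290,200:410]
cv2.imwrite("pics/cF.png",np.hstack([cv2.resize(a,(450,325),interpolation=cv2.INTER_CUBIC),cv2.resize(b,(350,325))]))
E
```

```text
t 35.38 q [ 54.8  11.  -53.  104.    9.7  69.3 -11.3] p [ 454.6 -107.9  319.6] gap 0.3 grip 0.0 F [0.6 0.3 0.5]
px [295.08 246.22] spread [0.01 0.  ] offset mm xy [ 0.07 -0.77] axial 0.64 lateral -0.44
px [295.09 246.23] spread [0.01 0.  ] offset mm xy [ 0.1  -0.76] axial 0.65 lateral -0.41
grip [240.33521121 231.12497961] ref 240.34 231.14
```

View pics/cF.png

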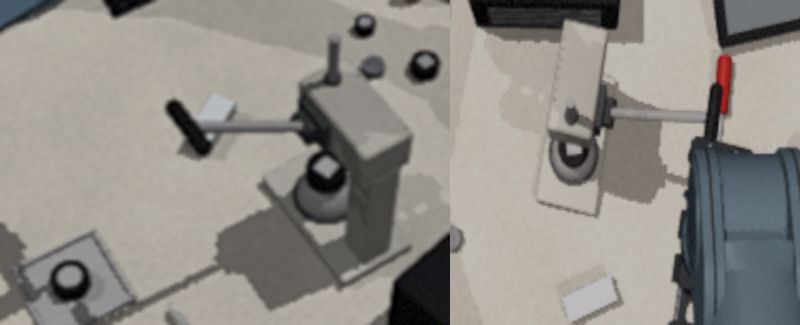

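The picture shows the lever back at rest, its grip within 0.02 px of the start. The new mount sits centrally on the dome at (325,170), its face within 0.8 mm of the old one's place. The old mount is flat in the tray at (70,282).

```bash
python3 -c "
from bench import manip; print(manip.sign_off())"
```

```text
the job is handed in; nothing more can be done
None
```

I handed the job in at about 35 s: the old mount is flat in the tray, the new one sits on the dome within about 1 mm of centre and looks level, and the lever was pressed to its stop and is back up at rest.

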